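Load the biscuit setting plate and start it

TASK

Put every biscuit from the baking tray into a recess of its own shape on the setting plate, lying flat and fully down, one to a recess. When all are in, shut the clear lid over them, then press the knob down and turn it clockwise as far as it goes, and let it spring up so that it stays on. Do not disturb the bottle, bowl and mug.

Things in the scene. Friction and masses are not known exactly. Their poses are not given: they have to be found in the camera images.
- round1: Round iced biscuit lying flat on the baking tray, 56 mm diameter, 16 mm thick, about 35 g, rigid. Origin: centre of its underside; z up. Of the six biscuits up to two are absent (None from the start).
- round2: Round iced biscuit lying flat on the baking tray, 56 mm diameter, 16 mm thick, about 35 g, rigid. Origin: centre of its underside; z up. Of the six biscuits up to two are absent (None from the start).
- round3: Round iced biscuit lying flat on the baking tray, 56 mm diameter, 16 mm thick, about 35 g, rigid. Origin: centre of its underside; z up. Of the six biscuits up to two are absent (None from the start).
- square1: Square iced biscuit lying flat on the baking tray, 46 x 46 mm, 16 mm thick, about 35 g, rigid. Origin: centre of its underside; z up, x and y along its sides. Of the six biscuits up to two are absent (None from the start).
- square2: Square iced biscuit lying flat on the baking tray, 46 x 46 mm, 16 mm thick, about 35 g, rigid. Origin: centre of its underside; z up, x and y along its sides. Of the six biscuits up to two are absent (None from the start).
- square3: Square iced biscuit lying flat on the baking tray, 46 x 46 mm, 16 mm thick, about 35 g, rigid. Origin: centre of its underside; z up, x and y along its sides. Of the six biscuits up to two are absent (None from the start).
- round_recess1 (a point): Centre of the floor of a round recess, 61 mm diameter, 6 mm deep, in the plate with the round recesses (three in a row, 82 mm apart). z up; the plate's top lies 6 mm above this point.
- square_recess1 (a point): Centre of the floor of a square recess, 51 x 51 mm, 6 mm deep, in the plate with the square recesses (three in a row, 82 mm apart). z up, x and y along the recess's sides; the plate's top lies 6 mm above this point.
- round_recess2 (a point): Centre of the floor of a round recess, 61 mm diameter, 6 mm deep, in the plate with the round recesses (three in a row, 82 mm apart). z up; the plate's top lies 6 mm above this point.
- square_recess2 (a point): Centre of the floor of a square recess, 51 x 51 mm, 6 mm deep, in the plate with the square recesses (three in a row, 82 mm apart). z up, x and y along the recess's sides; the plate's top lies 6 mm above this point.
- round_recess3 (a point): Centre of the floor of a round recess, 61 mm diameter, 6 mm deep, in the plate with the round recesses (three in a row, 82 mm apart). z up; the plate's top lies 6 mm above this point.
- square_recess3 (a point): Centre of the floor of a square recess, 51 x 51 mm, 6 mm deep, in the plate with the square recesses (three in a row, 82 mm apart). z up, x and y along the recess's sides; the plate's top lies 6 mm above this point.
- tray: Dark steel baking tray, fixed, 324 (x) x 226 (y) mm, with a flat floor 300 x 202 mm whose top is 4 mm above the table and a low sloping rim 12 mm high all round. Origin: centre of its underside. Biscuits lie 88 mm (x) by 88 mm (y) apart, give or take 10 mm.
- warmer: Setting plate: fixed grey body 290 (x) x 340 (y) x 34 mm high, from y = -205 to +135 mm of its origin (on its underside, z up). On it lie two fixed aluminium plates 262 x 84 x 12 mm, centred at y = +55 and -30 mm (which is which varies), one with round, one with square recesses. The clear lid is hinged along the +y side; the knob is at x = -60, y = -155 mm.
- lid (a joint): Angle of the clear flat lid, rad: 0 = shut (flat over both plates), about 1.75 at the start = open, leaning 10 degrees outward past upright (stop at 1.8). The hinge is damped: it stays up within about 5 degrees of upright; pushed further over towards the plates, it sinks shut by itself within a few seconds.
- lid_hinge (a point): Middle of the lid's hinge axis, 66 mm above the table. The axes turn with the lid: x along the hinge (as the warmer's x), -y from the hinge to the free edge, z out of the lid's outer face (up when shut; facing away from the plates when open).
- lid_edge (a point): Middle of the lid's free edge, 205 mm from the hinge; axes as lid_hinge. The lid is a clear panel 284 mm wide and 4 mm thick with a lip 16 mm deep inside the free edge; a flat black tab 60 mm wide, 8 mm thick, projects 21 mm beyond that edge, centred 70 mm to +x of the middle.
- knob_grip (a point): On the knob's axis, 68 mm above the table when the knob is up, in the middle of its bar grip (50 long x 14 wide, reaching from 16 mm below to 12 mm above this point; below it a round skirt of 54 mm diameter, 7 mm thick). Axes turn with the knob: z up, x along the bar.
- knob_press (a joint): How far the sprung knob is pushed down, m: 0 = up, 0.009 = fully down. It takes 5 N to start and 10 N fully down, and springs back when released.
- knob_turn (a joint): Angle of the knob, rad, growing clockwise seen from above: about 0 = off, end stop 1.25 = on. It is latched within about 0.1 rad of off unless the knob is down by at least 7 mm, so hold it down while turning; between off and on a catch keeps it down, and at the on stop it springs fully up and latches.
- icing_bottle: Bystander: white bottle, 48 mm diameter, 130 mm tall. Origin: centre of its underside.
- bowl: Bystander: white bowl, 110 mm diameter, 50 mm tall. Origin: centre of its underside.
- mug: Bystander: blue mug, 76 mm diameter, 90 mm tall. Origin: centre of its underside.
Not all that is in view belongs to the job. Leave any purple or red look-alike of the square2 alone.

How it is judged:
By the outcome, as a careful person would: the job done as asked, in the order asked, and still so for the second after the job is handed in, with the robot touching nothing.
Of round1, square1, round2, square2, round3, square3 only 4 to 6 are there at a start; the rules pass over those that are not, and their reading is None.
At some moment in a run one of round1, square1, round2, square2, round3, square3 may be knocked a few centimetres aside while the robot is not near it.
Once in a run the grip may slacken for a moment while it holds something.
It also fails if it takes over 210 s, if anything falls off the work surface, if the arm or the gripper's body presses on something with over 40 N, if the wrist force passes 120 N, or if a joint passes its speed limit or range.

ROBOT

A 6-joint arm with a two-finger parallel gripper is mounted at the origin on the work surface. World frame = base frame: x ahead of the robot, y to its left, z up, the work surface at z = 0. Lengths are in m, angles in rad, forces in N, time in s.
With the tool pointing down it reaches from about 0.3 to 0.95 m from the base axis. Payload 3.1 kg.
Tool frame: the origin (TCP) lies at the centre of the arm's flange, where the gripper is bolted on; the fingertips stand 173 mm ahead of it and the grasp point (between the pads) lies 155 mm ahead of it; z points along the fingers, y is the line along which they close (so a half turn about z gives the same grasp; the last joint's range is limited). The gripper opens to 85 mm and grips with 20 to 120 N. Pads are 22 mm wide; open, the fingers measure 114 mm over their backs; the gripper's body (76 mm by 85 mm) begins 54 mm behind the grasp point. The pads swing forward as they close: fully open they stand 13 mm farther back than shut.
Start: joints at [-1.368, 0.308, 1.634, -0, 1.2, -0.07], TCP at [0.168, -0.602, 0.405] pointing down, gripper open.
Joint ranges: [-3.06, 3.06], [-0.79, 1.96], [0.05, 2.63], [-1.19, 4.34], [0.05, 2.64], [-2.94, 2.94]. Speed limits (rad/s): [2.79, 2.79, 3.14, 3.14, 3.14, 3.14].

INTERFACE

Orientations are given as a unit quaternion [x, y, z, w].
In Python, from rig import robot gives the robot as it stands.
- The arm moves only by the tool send_rows, never from a script. Its argument "rows" is one flat list of numbers, 5 for each row, row after row: the opening, from 0 (shut) to 1 (fully open), then the shift along the tool's x, y, z as a fraction of full scale, then the turn about the tool's z as a fraction of full scale. A call has 1 to 5 rows; each row shifts and turns the commanded pose from where the row before left it, along the tool's axes as they then stand; what a row does not reach is not made up. Full scale, the value 1, is 0.02 m for a shift and 8 degrees for a turn. A row lasts 1/8 s, in which the tool goes at most 62.5 mm and 10.7 degrees, less where a joint would pass 70% of its speed; a pose out of reach is approached as far as the arm can. A call with a number of a shift or a turn outside -1 to 1 is refused whole. A call with a gripper value outside its range is refused whole. The fingers move at their own pace and stop on an object; "newtons" is the grip in N (left out, the last holds). Time passes only in rows, so rows that do not move let the fingers close. It gives the time, the measured TCP pose, the force, the opening and the grip force at its end, in the units of the state.
- robot.sense(): the state, without advancing time (a new reading comes with each control period).
- robot.camera(name): name is "scene" or "top"; returns a dict with "color" (420x560x3 uint8, red, green, blue), "depth" (420x560 float32, m along the optical axis (not along the pixel's ray), 0 where there is no reading), "K" (3x3 intrinsics, pixels), "world_from_camera" (4x4, takes a point from camera to world coordinates). Camera axes: x right, y up, looking along -z (the intrinsics and any distortion apply to the point x, -y, -z); pixel columns grow to the right and rows downward; lengths in m; the calibration is good to about 2 mm. A picture is of the moment at which its call begins.
- robot.finish_job(): hands the job in; it is judged then, once.
The state is a dict: "time": time; "joint_pos": joint angles; "dq": joint speeds; "effort": joint torques, N m; "tool_pos": TCP position; "tool_rot": TCP orientation; "force": force on the tool from outside, world axes, zero at the start; "moment": the same for the moment, N m; "gripper_width": finger opening in m; "gripper_force": force on a finger pad.
Only numpy, scipy, OpenCV 4.12 (cv2) and the standard library are available. Lean on these libraries where they do the work, as an engineer would, in place of code of your own. Each camera call takes 0.05 s, during which the arm holds its last target. There are 200 camera calls.

## Working session

There is one attempt and no reset: what is moved stays moved. The work goes in short steps, Python scripts to look and compute and a tool call to move; the robot and the scene stay as the last step left them, time stands still between calls to the robot, and variables do not carry over. Pictures are saved under pics/ and viewed, at most 14 in all, crops included, and the job is handed in when it is done.

Besides the shell and the picture viewer there is one more tool, called after ">>>" as name(argument=value, ...) on one line, values as JSON. send_rows: Moves the arm, as the interface text tells. Shift numbers are shares of 0.02 m and turn numbers shares of 8 degrees, none past 1 either way. Its arguments: {"type":"object","properties":{"rows":{"type":"array","items":{"type":"number","minimum":-1,"maximum":1}},"newtons":{"type":"number"}},"required":["rows"]}

```bash
mkdir -p pics; ls; python3 - <<'E'
from rig import robot
import cv2,numpy as np
s=robot.sense();print(s['time'],s['tool_pos'],s['tool_rot'],s['gripper_width'])
for n in['scene','top']:
    c=robot.camera(n);cv2.imwrite(f'pics/{n}0.png',c['color'][:,:,::-1]);print(c['K'],c['world_from_camera'].round(4))
    np.savez(f'{n}0.npz',**c)
E
```

```text
pics
0.0 [ 0.16826834 -0.60148272  0.40346393] [ 9.90716235e-01  1.35941420e-01 -7.47293708e-05 -1.12581738e-03] 0.08491060999580452
[[460.97246009   0.         284.40099325]
 [  0.         460.97246009 212.11895819]
 [  0.           0.           1.        ]] [[ 5.6310e-01 -5.7730e-01  5.9130e-01  1.3644e+00]
 [ 8.2640e-01  3.9360e-01 -4.0270e-01 -5.2900e-01]
 [-2.0000e-04  7.1540e-01  6.9870e-01  1.0656e+00]
 [ 0.0000e+00  0.0000e+00  0.0000e+00  1.0000e+00]]
[[492.64162919   0.         276.81563964]
 [  0.         492.64162919 216.10602123]
 [  0.           0.           1.        ]] [[-0.008   0.9963 -0.0851  0.4001]
 [-0.9999 -0.0087 -0.0078  0.021 ]
 [-0.0085  0.085   0.9963  1.3877]
 [ 0.      0.      0.      1.    ]]
```

View pics/top0.png

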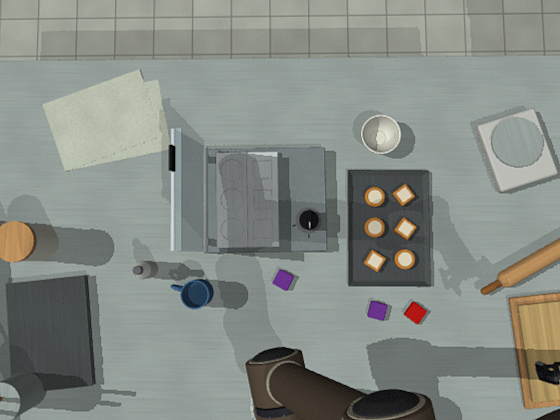

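View pics/scene0.png

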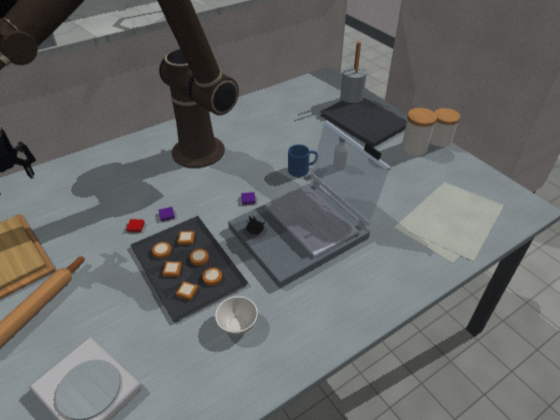

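The top view shows six biscuits on the tray: rounds near (375,196), (375,228), (405,259) and squares near (403,195), (405,228), (375,260). The plates are near (225–280,150–248), the knob is at (309,220), and the open lid is at the left (175,190) with its tab at (172,158). Next I'll zoom in.

```bash
cat > h.py <<'E'
import numpy as np,cv2
from rig import robot
def load(n,i=0): return dict(np.load(f'{n}{i}.npz'))
def plane(c,uv,z):
    uv=np.atleast_2d(np.asarray(uv,float));K=c['K'];T=c['world_from_camera']
    d=np.c_[(uv[:,0]-K[0,2])/K[0,0],-(uv[:,1]-K[1,2])/K[1,1],-np.ones(len(uv))]@T[:3,:3].T
    o=T[:3,3];return o+d*((z-o[2])/d[:,2])[:,None]
def proj(c,P):
    T=c['world_from_camera'];K=c['K'];p=(np.atleast_2d(P)-T[:3,3])@T[:3,:3]
    return np.c_[K[0,0]*p[:,0]/-p[:,2]+K[0,2],K[1,1]*p[:,1]/p[:,2]+K[1,2]]
def cloud(c):
    h,w=c['depth'].shape;u,v=np.meshgrid(np.arange(w),np.arange(h));K=c['K'];T=c['world_from_camera'];D=c['depth']
    p=np.stack([(u-K[0,2])/K[0,0]*D,-(v-K[1,2])/K[1,1]*D,-D],-1);return p@T[:3,:3].T+T[:3,3]
E
python3 - <<'E'
from h import *
t=load('top');s=load('scene')
a=cv2.resize(t['color'][140:300,155:355],None,fx=4,fy=3.75,interpolation=cv2.INTER_CUBIC)
cv2.imwrite('pics/tc.png',a[:,:,::-1])
a=cv2.resize(s['color'][110:310,220:400],None,fx=4,fy=3,interpolation=cv2.INTER_CUBIC)
cv2.imwrite('pics/sc.png',a[:,:,::-1])
C=cloud(t);
for (u,v) in [(375,196),(403,195),(390,215),(250,200),(285,200),(265,160),(300,170),(309,215),(235,180),(400,150),(175,190),(172,158),(340,350),(230,230)]:print(u,v,C[v,u].round(3))
hsv=cv2.cvtColor(t['color'],cv2.COLOR_RGB2HSV);print(hsv[228,375],hsv[228,366],hsv[235,405],hsv[228,405])
E
```

```text
375 196 [ 0.571 -0.243  0.02 ]
403 195 [ 0.573 -0.322  0.017]
390 215 [ 0.519 -0.287  0.004]
250 200 [0.56  0.105 0.043]
285 200 [0.56  0.009 0.038]
265 160 [0.671 0.063 0.044]
300 170 [ 0.643 -0.034  0.037]
309 215 [ 0.514 -0.055  0.076]
235 180 [0.617 0.147 0.034]
400 150 [ 0.705 -0.322 -0.003]
175 190 [0.558 0.263 0.267]
172 158 [0.4   0.021 1.388]
340 350 [ 0.146 -0.14   0.   ]
230 230 [0.478 0.16  0.037]
[ 24  41 193] [ 16 177 170] [ 16 106 195] [ 22  41 218]
```

View pics/tc.png

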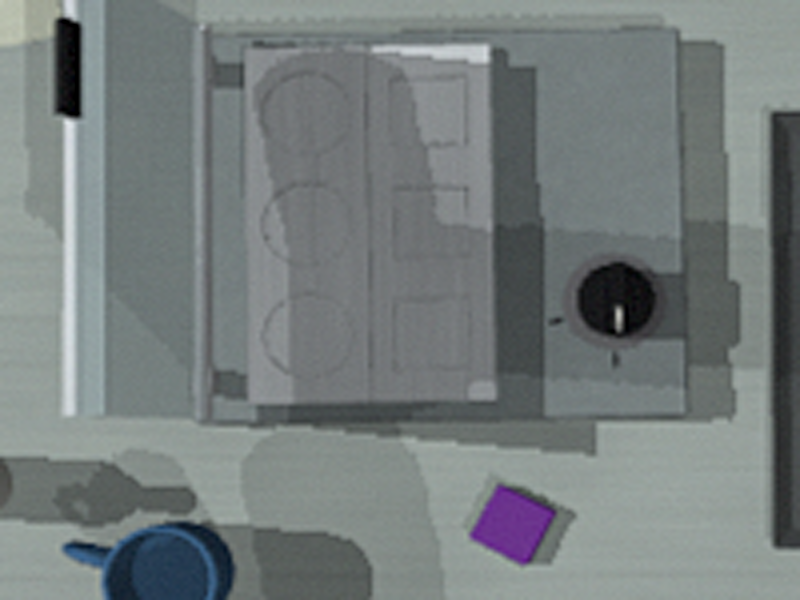

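View pics/sc.png

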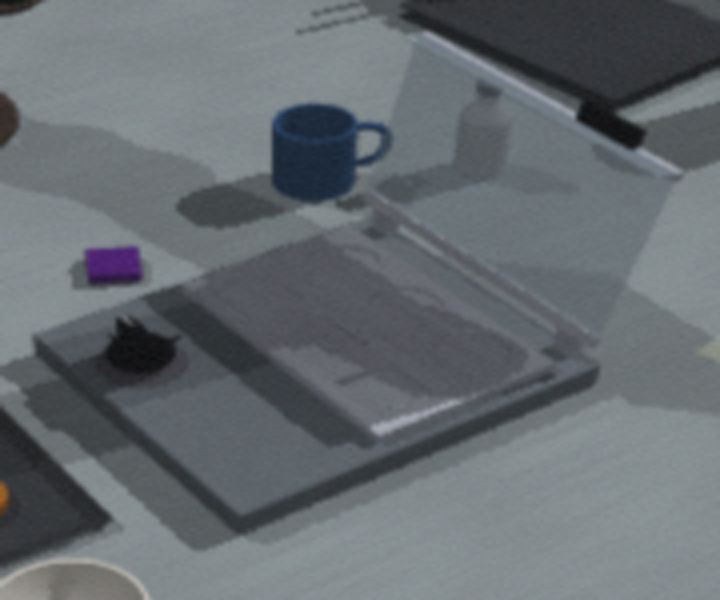

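The crops show round recesses at top-crop (307,113), (306,224), (306,335) and square ones at (429,110), (430,221), (431,332). The knob is at (616,298) with its pointer down towards −x. The bar's direction still needs checking. Next I'll measure.

```bash
cat >> h.py <<'E'
def tri(c1,uv1,c2,uv2):
    A=[];b=[]
    for c,uv in((c1,uv1),(c2,uv2)):
        o=c['world_from_camera'][:3,3];d=plane(c,uv,0)[0]-o;d/=np.linalg.norm(d);M=np.eye(3)-np.outer(d,d);A.append(M);b.append(M@o)
    return np.linalg.lstsq(np.vstack(A),np.hstack(b),rcond=None)[0]
def blobs(c,lo=(6,35,110),hi=(32,255,255),box=(.4,.75,-.48,-.1),z=.02,amin=60):
    m=cv2.inRange(cv2.cvtColor(c['color'],cv2.COLOR_RGB2HSV),np.array(lo),np.array(hi))
    out=[]
    n,l,st,ce=cv2.connectedComponentsWithStats(m)
    for i in range(1,n):
        p=plane(c,ce[i],z)[0]
        if st[i,4]>amin and box[0]<p[0]<box[1] and box[2]<p[1]<box[3]:
            cn=max(cv2.findContours((l==i).astype(np.uint8),0,1)[0],key=cv2.contourArea)[:,0]
            W=plane(c,cn,z)[:,:2]*1000
            r=cv2.minAreaRect(W.astype(np.float32));fill=cv2.contourArea(W.astype(np.float32))/(r[1][0]*r[1][1])
            out.append((ce[i],p,st[i,4],r,fill))
    return out
E
python3 - <<'E'
from h import *
np.set_printoptions(suppress=True)
t=load('top');s=load('scene')
for n,c in(('top',t),('scene',s)):
    print(n)
    for b in blobs(c):print(b[0].round(1),b[1].round(4),b[2],np.round(b[3][0],1),np.round(b[3][1],1),round(b[3][2],1),round(b[4],2))
bt=blobs(t);bs=blobs(s)
for b in bt:
    q=min(bs,key=lambda q:np.hypot(*(q[1]-b[1])[:2]));print('tri',tri(t,b[0],s,q[0]).round(4))
tc=lambda x,y:np.array([155+x/4-.375,140+y/3.75-.37]);sc=lambda x,y:np.array([220+x/4-.375,110+y/3-.33])
print('plate corner',tri(t,tc(491,44),s,sc(376,437)),'body corner',tri(t,tc(678,28),s,sc(241,520)))
print('tab/hinge', tri(t,tc(67,66),s,sc(612,125)))
# bar of knob
for z in(.046,):
  print(plane(t,[tc(*p) for p in[(307,113),(306,224),(306,335),(429,110),(430,221),(431,332),(246,47),(491,44),(250,403),(497,400)]],z).round(4))
print('knob',plane(t,tc(616,298),.041).round(4), plane(t,tc(616,298),.08).round(4))
C=cloud(t);K=C[205:235,295:325]
for z0,z1 in((.045,.06),(.065,.09)):
    m=(K[...,2]>z0)&(K[...,2]<z1);P=K[m][:,:2]*1000;print(len(P),P.mean(0),cv2.minAreaRect(P.astype(np.float32)),K[m][:,2].max())
E
```

```text
top
[403.2 194.6] [ 0.5741 -0.3214  0.02  ] 252 [ 574.3 -321.7] [45.5 46.3] 36.3 0.91
[374.1 196.5] [ 0.5696 -0.2404  0.02  ] 294 [ 569.6 -240. ] [53.  53.9] 44.2 0.79
[373.9 227. ] [ 0.4843 -0.2375  0.02  ] 286 [ 485.7 -236.6] [52.7 53. ] 88.7 0.78
[404.8 228.1] [ 0.4804 -0.3232  0.02  ] 256 [ 480.6 -323.4] [46.3 46. ] 53.0 0.91
scene
[161.3 248.5] [ 0.4006 -0.3199  0.02  ] 189 [ 399.8 -319.7] [52.2 53.5] 80.3 0.75
[198.8 255.5] [ 0.4888 -0.2395  0.02  ] 187 [ 488.7 -239.9] [50.8 48.5] 7.1 0.77
[171.7 267.6] [ 0.4858 -0.3247  0.02  ] 187 [ 485.2 -324.6] [45.3 40.5] 55.7 0.94
[211.9 275. ] [ 0.575  -0.2414  0.02  ] 222 [ 574.8 -241. ] [51.2 51.2] 61.4 0.78
[186.5 289.3] [ 0.5798 -0.323   0.02  ] 213 [ 579.4 -322.4] [45.2 43.8] 35.0 0.9
tri [ 0.5751 -0.3224  0.0142]
tri [ 0.5706 -0.2407  0.0147]
tri [ 0.4846 -0.2383  0.0151]
tri [ 0.481  -0.3241  0.0147]
plate corner [0.69503796 0.02878672 0.04356338] body corner [ 0.71048444 -0.10112683  0.0259718 ]
tab/hinge [0.63304877 0.27087461 0.27586613]
[[0.6441 0.1558 0.046 ]
 [0.5619 0.1565 0.046 ]
 [0.4806 0.1565 0.046 ]
 [0.6455 0.0716 0.046 ]
 [0.5634 0.0714 0.046 ]
 [0.482  0.0711 0.046 ]
 [0.6938 0.198  0.046 ]
 [0.6943 0.0285 0.046 ]
 [0.4315 0.1946 0.046 ]
 [0.4323 0.0265 0.046 ]]
knob [[ 0.5062 -0.0556  0.041 ]] [[ 0.5031 -0.0534  0.08  ]]
186 [502.5876521  -52.81291025] ((502.862548828125, -53.31557846069336), (49.35477828979492, 49.485931396484375), 87.80213928222656) 0.057262469279264705
106 [502.9763981  -53.50331856] ((503.6773681640625, -53.580387115478516), (13.500475883483887, 48.3227424621582), 88.70426177978516) 0.08561573044168092
```

```bash
cat >> h.py <<'E'
def biscuits(c,box=(.33,.75,-.48,-.1),z=.0145):
    r=[]
    for b in blobs(c,box=box,z=z):
        a=(b[3][2]+45)%90-45
        r.append(('S' if b[4]>.85 else 'R',*b[1][:2].round(4),round(a,1),round(b[4],2),b[2]))
    return r
def to(x,y,z,yaw=None):
    """tool-frame steps (units of rows) from measured pose to world x,y,z; yaw in deg of tool x"""
    s=robot.sense();q=s['tool_rot'];from scipy.spatial.transform import Rotation as R
    M=R.from_quat(q).as_matrix();d=np.array([x,y,z])-s['tool_pos'];cy=np.degrees(np.arctan2(M[1,0],M[0,0]))
    turn=0 if yaw is None else ((cy-yaw+90)%180-90)
    print('t %.2f pos %s yaw %.1f w %.4f gf %.1f F %s q6 %.2f'%(s['time'],np.round(s['tool_pos'],4),cy,s['gripper_width'],np.max(s['gripper_force']),np.round(s['force'],1),s['joint_pos'][5]))
    print('  -> units now',(M.T@d/.02).round(2),'turn units %.2f'%(turn/8), 'after-turn axes',(R.from_euler('z',-turn,degrees=True).as_matrix()@M).T.dot(d).round(4)/.02)
E
python3 - <<'E'
from h import *
t=load('top');s=load('scene')
print(*biscuits(t),sep='\n');print(*biscuits(s),sep='\n')
C=cloud(t);m=((C[...,2]>.0125)&(C[...,2]<.03)&(C[...,0]>.35)&(C[...,0]<.63)&(C[...,1]>-.37)&(C[...,1]<-.19)).astype(np.uint8)
n,l,st,ce=cv2.connectedComponentsWithStats(m)
for i in range(1,n):
    if st[i,4]>60:
        P=C[l==i];print(P.mean(0).round(4),st[i,4],cv2.minAreaRect((P[:,:2]*1000).astype(np.float32)))
to(.574,-.322,.25,36.3)
E
```

```text
('S', np.float64(0.5748), np.float64(-0.3228), 36.3, 0.91, np.int32(252))
('R', np.float64(0.5702), np.float64(-0.2414), 44.2, 0.79, np.int32(294))
('R', np.float64(0.4846), np.float64(-0.2385), -1.3, 0.78, np.int32(286))
('S', np.float64(0.4807), np.float64(-0.3246), -37.0, 0.91, np.int32(256))
('R', np.float64(0.3954), np.float64(-0.3203), 43.9, 0.79, np.int32(308))
('S', np.float64(0.3917), np.float64(-0.2372), -33.3, 0.91, np.int32(264))
('S', np.float64(0.3909), np.float64(-0.2355), -34.3, 0.93, np.int32(157))
('R', np.float64(0.3956), np.float64(-0.3188), -9.7, 0.75, np.int32(189))
('R', np.float64(0.4842), np.float64(-0.2379), 7.1, 0.77, np.int32(187))
('S', np.float64(0.4811), np.float64(-0.3236), -34.3, 0.94, np.int32(187))
('R', np.float64(0.5709), np.float64(-0.2399), -28.6, 0.78, np.int32(222))
('S', np.float64(0.5756), np.float64(-0.3219), 35.0, 0.9, np.int32(213))
[ 0.5732 -0.3209  0.0192] 267 ((573.5620727539062, -321.9643859863281), (45.77149200439453, 46.498687744140625), 36.67512512207031)
[ 0.5688 -0.2402  0.0193] 307 ((568.7276000976562, -239.80743408203125), (54.802391052246094, 54.09305953979492), 71.19511413574219)
[ 0.483  -0.2376  0.0194] 309 ((483.0739440917969, -237.17254638671875), (53.21636199951172, 53.06319808959961), 88.82920837402344)
[ 0.4796 -0.3231  0.0191] 277 ((479.79345703125, -324.211181640625), (47.110633850097656, 46.35035705566406), 53.547752380371094)
[ 0.3911 -0.236   0.0194] 275 ((390.8927307128906, -236.4588623046875), (46.61087417602539, 45.43276596069336), 57.020103454589844)
[ 0.3945 -0.3183  0.0196] 323 ((393.74420166015625, -319.0050048828125), (56.287437438964844, 52.4833869934082), 89.59584045410156)
t 0.10 pos [ 0.1683 -0.6015  0.4035] yaw 15.6 w 0.0854 gf 0.0 F [-0.2  0.   0.7] q6 -0.07
  -> units now [23.3  -7.98  7.7 ] turn units -2.58 after-turn axes [24.62  0.76  7.68]
```

>>> send_rows(rows=[1, 0, 0, 1, -0.86, 1, 0, 0, 1, -0.86, 1, 0, 0, 1, -0.86, 1, 1, 0, 1, 0, 1, 1, 0, 1, 0], newtons=30)

```text
time: 0.72
tool_pos: [0.2007, -0.5777, 0.3034]
tool_rot: [0.95, 0.311, 0.0, -0.001]
force: [0.4, 0.6, -0.1]
gripper_width: 0.0853
gripper_force: 0.0
```

>>> send_rows(rows=[1, 1, 0, 1, 0, 1, 1, 0, 1, 0, 1, 1, 0, 0.5, 0, 1, 1, 0, 0, 0, 1, 1, 0, 0, 0])

```text
time: 1.35
tool_pos: [0.2824, -0.5188, 0.2554]
tool_rot: [0.95, 0.311, 0.0, 0.001]
force: [0.1, 0.6, -0.5]
gripper_width: 0.0854
gripper_force: 0.0
```

>>> send_rows(rows=[1, 1, 0, 0, 0, 1, 1, 0, 0, 0, 1, 1, 0, 0, 0, 1, 1, 0, 0, 0, 1, 1, 0, 0, 0])

```text
time: 1.98
tool_pos: [0.3629, -0.4591, 0.2547]
tool_rot: [0.95, 0.311, 0.0, 0.0]
force: [-0.0, -0.3, -1.1]
gripper_width: 0.0855
gripper_force: 0.0
```

>>> send_rows(rows=[1, 1, 0, 0, 0, 1, 1, 0, 0, 0, 1, 1, 0, 0, 0, 1, 1, 0, 0, 0, 1, 1, 0, 0, 0])

```text
time: 2.6
tool_pos: [0.4436, -0.4, 0.2547]
tool_rot: [0.95, 0.311, 0.0, 0.0]
force: [0.6, 0.9, -1.1]
gripper_width: 0.0853
gripper_force: 0.0
```

>>> send_rows(rows=[1, 1, 0.2, 0, 0, 1, 1, 0.3, 0, 0, 1, 1, 0.2, 0, 0, 1, 0.6, 0, 0, 0, 1, 0, 0, 0, 0])

```text
time: 3.22
tool_pos: [0.5095, -0.3688, 0.2545]
tool_rot: [0.95, 0.312, -0.0, -0.0]
force: [-0.5, -0.3, 1.1]
gripper_width: 0.0851
gripper_force: 0.0
```

```bash
python3 - <<'E'
from h import *
print(*biscuits(robot.camera('top')),sep='\n')
to(.574,-.322,.186,36.3)
E
```

```text
('R', np.float64(0.5788), np.float64(-0.4582), -20.3, 0.14, np.int32(109))
('S', np.float64(0.5755), np.float64(-0.322), 36.1, 0.92, np.int32(225))
('R', np.float64(0.5698), np.float64(-0.2414), 44.2, 0.8, np.int32(219))
('R', np.float64(0.4841), np.float64(-0.2387), 44.1, 0.78, np.int32(214))
('R', np.float64(0.4804), np.float64(-0.3204), -36.5, 0.79, np.int32(164))
('R', np.float64(0.3952), np.float64(-0.319), 43.9, 0.8, np.int32(222))
('S', np.float64(0.3916), np.float64(-0.2363), -33.6, 0.91, np.int32(184))
t 3.27 pos [ 0.5089 -0.3691  0.2545] yaw 36.3 w 0.0854 gf 0.0 F [-0.4  0.2 -0. ] q6 0.24
  -> units now [4.02 0.03 3.42] turn units 0.00 after-turn axes [4.02 0.03 3.42]
```

>>> send_rows(rows=[1, 1, 0, 0, 0, 1, 1, 0, 0, 0, 1, 1, 0, 0.4, 0, 1, 1, 0, 1, 0, 1, 0, 0, 1, 0])

```text
time: 3.9
tool_pos: [0.5749, -0.3206, 0.2057]
tool_rot: [0.95, 0.313, 0.0, 0.0]
force: [-0.1, 0.0, -0.3]
gripper_width: 0.0851
gripper_force: 0.0
```

>>> send_rows(rows=[1, 0, 0, 1, 0, 0, 0, 0, 0, 0, 0, 0, 0, 0, 0, 0, 0, 0, 0, 0, 0, 0, 0, 0, 0])

```text
time: 4.53
tool_pos: [0.5735, -0.3226, 0.1876]
tool_rot: [0.95, 0.311, 0.001, 0.001]
force: [-0.5, 0.4, -0.9]
gripper_width: 0.0449
gripper_force: 30.6
```

```bash
python3 - <<'E'
from h import *
c=robot.camera('scene');cv2.imwrite('pics/g1.png',cv2.resize(c['color'][200:320,120:280],None,fx=5,fy=5,interpolation=cv2.INTER_CUBIC)[:,:,::-1])
to(.5745,-.322,.186,36.3)
E
```

```text
t 4.58 pos [ 0.5735 -0.3225  0.1875] yaw 36.3 w 0.0446 gf 30.8 F [-0.7 -0.3  1.4] q6 0.36
  -> units now [0.05 0.01 0.08] turn units -0.01 after-turn axes [0.055 0.01  0.075]
```

View pics/g1.png

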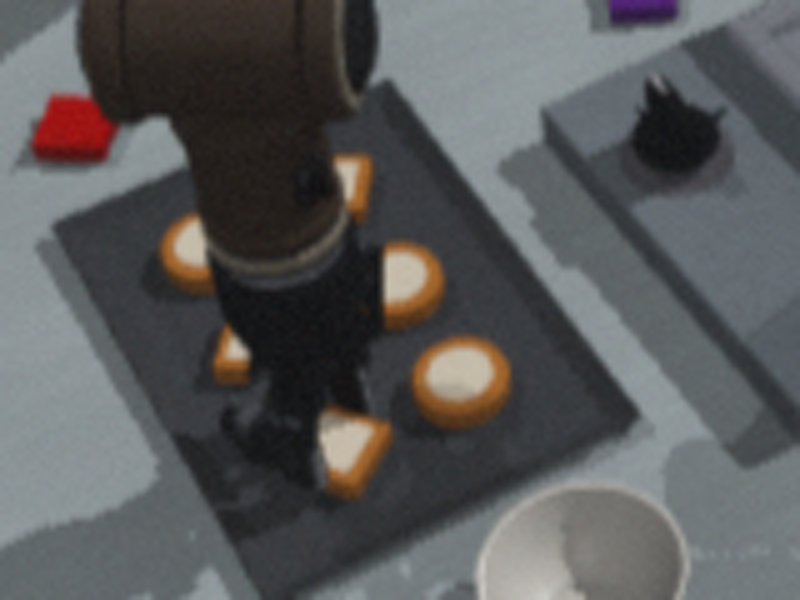

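>>> send_rows(rows=[0, 0, 0, -0.5, 0, 0, 0, 0, -1, 0, 0, 0, 0, -1, 0.9, 0, 0, 0, -1, 0.9, 0, 0, 0, -1, 0.9])

```text
time: 5.2
tool_pos: [0.5736, -0.3222, 0.2792]
tool_rot: [0.992, 0.126, 0.001, 0.001]
force: [0.4, 0.0, -0.2]
gripper_width: 0.0453
gripper_force: 30.7
```

>>> send_rows(rows=[0, 0, 0, -0.5, 0.9, 0, 0, 0, 0, 0.94, 0, 0.8, -1, 0, 0, 0, 0.8, -1, 0, 0, 0, 0.8, -1, 0, 0])

```text
time: 5.82
tool_pos: [0.622, -0.2617, 0.2887]
tool_rot: [1.0, -0.001, 0.001, 0.0]
force: [0.7, 0.1, -0.6]
gripper_width: 0.0447
gripper_force: 30.7
```

>>> send_rows(rows=[0, 0.8, -1, 0, 0, 0, 0.4, -1, 0, 0, 0, 0, -1, 0, 0, 0, 0, -1, 0, 0, 0, 0, -1, 0, 0])

```text
time: 6.45
tool_pos: [0.645, -0.1609, 0.2865]
tool_rot: [1.0, -0.0, -0.0, -0.0]
force: [-0.2, 0.4, -0.5]
gripper_width: 0.0452
gripper_force: 30.7
```

>>> send_rows(rows=[0, 0, -1, 0, 0, 0, 0, -1, 0, 0, 0, 0, -1, 0, 0, 0, 0, -1, 0, 0, 0, 0, -1, 0, 0])

```text
time: 7.08
tool_pos: [0.6455, -0.0609, 0.2867]
tool_rot: [1.0, -0.0, 0.0, 0.0]
force: [-0.6, -0.6, -0.8]
gripper_width: 0.0446
gripper_force: 30.7
```

>>> send_rows(rows=[0, 0, -1, 0, 0, 0, 0, -1, 0, 0, 0, 0, -1, 0, 0, 0, 0, -1, 0, 0, 0, 0, -0.7, 0, 0])

```text
time: 7.7
tool_pos: [0.6456, 0.0333, 0.2867]
tool_rot: [1.0, -0.0, 0.0, -0.0]
force: [-1.0, -0.6, -0.3]
gripper_width: 0.0448
gripper_force: 30.7
```

```bash
python3 - <<'E'
from h import *
to(.645,.0714,.2245,0)
E
```

```text
t 7.70 pos [0.6456 0.0333 0.2867] yaw -0.0 w 0.0448 gf 30.7 F [-1.  -0.6 -0.3] q6 1.56
  -> units now [-0.03 -1.91  3.11] turn units -0.00 after-turn axes [-0.03  -1.905  3.11 ]
```

>>> send_rows(rows=[0, -0.05, -1, 0, 0, 0, 0, -0.9, 0, 0, 0, 0, 0, 1, 0, 0, 0, 0, 1, 0, 0, 0, 0, 1, 0])

```text
time: 8.32
tool_pos: [0.644, 0.0692, 0.2242]
tool_rot: [1.0, -0.001, -0.001, 0.0]
force: [-0.6, 1.4, -0.2]
gripper_width: 0.0446
gripper_force: 30.9
```

>>> send_rows(rows=[0, 0, 0, 0.1, 0, 0, 0, 0, 0, 0])

```text
time: 8.57
tool_pos: [0.6443, 0.0693, 0.2232]
tool_rot: [1.0, -0.001, -0.001, 0.0]
force: [-0.3, 0.7, -0.4]
gripper_width: 0.0451
gripper_force: 19.2
```

```bash
python3 - <<'E'
from h import *
to(.644,.0714,.2235,0)
E
```

```text
t 8.57 pos [0.6443 0.0693 0.2232] yaw -0.1 w 0.0451 gf 19.2 F [-0.3  0.7 -0.4] q6 1.61
  -> units now [-0.01 -0.1  -0.01] turn units -0.01 after-turn axes [-0.015 -0.105 -0.015]
```

>>> send_rows(rows=[0, 0, -0.1, 0, 0, 0, 0, 0, 0, 0])

```text
time: 8.82
tool_pos: [0.6447, 0.0718, 0.2247]
tool_rot: [1.0, -0.0, 0.0, 0.0]
force: [0.5, -0.1, 0.0]
gripper_width: 0.0445
gripper_force: 34.6
```

>>> send_rows(rows=[0.7, 0, 0, 0, 0, 0.7, 0, 0, 0, 0, 0.7, 0, 0, -1, 0, 0.7, 0, 0, -1, 0, 0.7, 0, 0, -1, 0])

```text
time: 9.45
tool_pos: [0.6451, 0.0718, 0.2873]
tool_rot: [1.0, -0.0, 0.001, -0.0]
force: [-0.7, -0.3, 0.2]
gripper_width: 0.06
gripper_force: 0.0
```

>>> send_rows(rows=[1, -0.5, 1, -0.5, 0, 1, -1, 1, 0, 0, 1, -1, 1, 0, 0, 1, -1, 1, 0, 0, 1, -1, 1, 0, 0])

```text
time: 10.07
tool_pos: [0.5529, -0.0298, 0.295]
tool_rot: [1.0, -0.001, -0.0, 0.0]
force: [0.3, 0.2, -0.2]
gripper_width: 0.0854
gripper_force: 0.0
```

>>> send_rows(rows=[1, -1, 1, 0, 0, 1, -1, 1, 0, 0, 1, -1, 1, 0, 0, 1, 0, 1, 0, 0, 1, 0, 1, 0, 0])

```text
time: 10.7
tool_pos: [0.4934, -0.1295, 0.295]
tool_rot: [1.0, -0.001, -0.0, 0.0]
force: [0.1, -0.1, 0.2]
gripper_width: 0.0858
gripper_force: 0.0
```

```bash
cat >> h.py <<'E'
def look():
    c=robot.camera('top');print(*biscuits(c),sep='\n')
    for b in blobs(c,box=(.43,.71,.02,.21),z=.051):print('plate',b[1].round(4),b[2],round((b[3][2]+45)%90-45,1),np.round(b[3][1],1),round(b[4],2))
    C=cloud(c);m=((C[...,2]>.0495)&(C[...,2]<.08)&(C[...,0]>.43)&(C[...,0]<.71)&(C[...,1]>.02)&(C[...,1]<.205)).astype(np.uint8)
    n,l,st,ce=cv2.connectedComponentsWithStats(m)
    for i in range(1,n):
        if st[i,4]>60:P=C[l==i];print('depth',P.mean(0).round(4),st[i,4],'z5-95',np.percentile(P[:,2],[5,95]).round(4))
    return c
E
python3 - <<'E'
from h import *
c=look()
cv2.imwrite('pics/p1.png',cv2.resize(c['color'][135:265,195:365],None,fx=4.5,fy=4.5,interpolation=cv2.INTER_CUBIC)[:,:,::-1])
to(.480,-.324,.186,53)
E
```

```text
('R', np.float64(0.5843), np.float64(-0.2463), -19.2, 0.48, np.int32(109))
('R', np.float64(0.5163), np.float64(-0.1166), -10.9, 0.44, np.int32(62))
('S', np.float64(0.481), np.float64(-0.3252), -38.0, 0.87, np.int32(238))
('R', np.float64(0.4677), np.float64(-0.2486), -5.7, 0.36, np.int32(74))
('R', np.float64(0.395), np.float64(-0.3192), 43.9, 0.79, np.int32(218))
plate [0.6469 0.0712 0.051 ] 204 -0.5 [41.3 38.9] 0.92
depth [0.6443 0.0726 0.0552] 269 z5-95 [0.0508 0.0596]
t 10.75 pos [ 0.4941 -0.1313  0.2953] yaw -0.1 w 0.0855 gf 0.0 F [ 0.4 -1.3 -0.4] q6 1.23
  -> units now [-0.69  9.62  5.49] turn units -6.64 after-turn axes [-8.125  5.225  5.47 ]
```

View pics/p1.png

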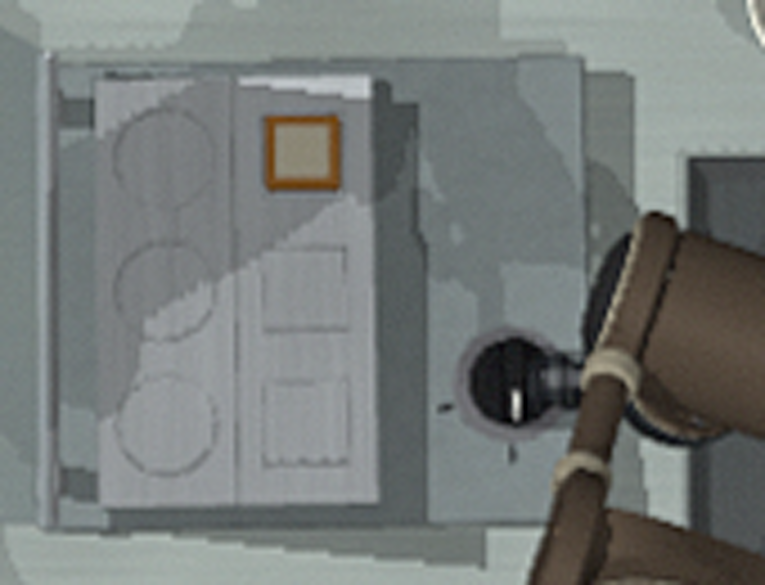

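>>> send_rows(rows=[1, 0, 0, 0.6, 0.92, 1, 0, 0, 0.6, 0.92, 1, 0, 0, 0.6, 0.92, 1, 0, 0, 0, 0.92, 1, 0, 0, 0, 0.92])

```text
time: 11.38
tool_pos: [0.4943, -0.1283, 0.2584]
tool_rot: [0.948, -0.318, -0.0, -0.0]
force: [0.6, -0.2, 0.9]
gripper_width: 0.0854
gripper_force: 0.0
```

>>> send_rows(rows=[1, 0.65, 1, 0, 0, 1, 0.65, 1, 0, 0, 1, 0.65, 1, 0, 0, 1, 0.65, 1, 0, 0, 1, 0.65, 1, 0, 0])

```text
time: 12.0
tool_pos: [0.4863, -0.248, 0.2587]
tool_rot: [0.949, -0.316, -0.0, -0.0]
force: [0.5, -0.3, -0.7]
gripper_width: 0.0853
gripper_force: 0.0
```

>>> send_rows(rows=[1, 0.65, 1, 0.5, 0, 1, 0.65, 1, 1, 0, 1, 0.7, 1, 0, 0, 1, 0, 0.1, 0, 0, 1, 0, 0, 0, 0])

```text
time: 12.62
tool_pos: [0.4815, -0.3207, 0.2293]
tool_rot: [0.949, -0.316, 0.0, -0.0]
force: [0.1, -0.4, 0.3]
gripper_width: 0.0852
gripper_force: 0.0
```

```bash
python3 - <<'E'
from h import *
c=robot.camera('scene');print(*biscuits(c),sep='\n');to(.480,-.3245,.182,-37)
E
```

```text
('R', np.float64(0.3987), np.float64(-0.3177), -34.3, 0.74, np.int32(155))
('R', np.float64(0.4847), np.float64(-0.2383), -34.3, 0.8, np.int32(194))
('R', np.float64(0.4793), np.float64(-0.3226), -34.8, 0.83, np.int32(175))
('R', np.float64(0.5699), np.float64(-0.2394), 39.0, 0.76, np.int32(227))
t 12.68 pos [ 0.4815 -0.3203  0.2293] yaw -36.8 w 0.0856 gf 0.0 F [-0.4  0.4  0.5] q6 1.55
  -> units now [0.07 0.21 2.36] turn units 0.02 after-turn axes [0.065 0.215 2.365]
```

>>> send_rows(rows=[1, 0.06, 0.2, 0.9, 0, 1, 0, 0, 1, 0, 1, 0, 0, 0.45, 0, 0, 0, 0, 0, 0, 0, 0, 0, 0, 0])

```text
time: 13.3
tool_pos: [0.4801, -0.3246, 0.1817]
tool_rot: [0.949, -0.316, 0.0, 0.0]
force: [-0.7, -0.5, -0.2]
gripper_width: 0.0521
gripper_force: 0.0
```

>>> send_rows(rows=[0, 0, 0, 0, 0, 0, 0, 0, 0, 0, 0, 0, 0, -1, 0, 0, 0, 0, -1, 0, 0, 0, 0, -1, -0.92])

```text
time: 13.92
tool_pos: [0.4803, -0.3249, 0.2441]
tool_rot: [0.968, -0.253, 0.001, 0.0]
force: [-0.4, 0.8, 0.2]
gripper_width: 0.0453
gripper_force: 31.9
```

>>> send_rows(rows=[0, 0, 0, -1, -0.92, 0, 0, 0, -1, -0.92, 0, 0, 0, 0, -0.92, 0, 0, 0, 0, -0.92, 0, 0.8, -1, 0, 0])

```text
time: 14.55
tool_pos: [0.4957, -0.3056, 0.2839]
tool_rot: [1.0, -0.001, 0.001, 0.001]
force: [0.1, 0.8, -0.4]
gripper_width: 0.0449
gripper_force: 31.9
```

>>> send_rows(rows=[0, 0.8, -1, 0, 0, 0, 0.8, -1, 0, 0, 0, 0.8, -1, 0, 0, 0, 0.8, -1, 0, 0, 0, 0, -1, 0, 0])

```text
time: 15.18
tool_pos: [0.5611, -0.204, 0.2837]
tool_rot: [1.0, -0.0, 0.002, 0.001]
force: [-0.1, 0.2, 0.1]
gripper_width: 0.0451
gripper_force: 31.9
```

>>> send_rows(rows=[0, 0, -1, 0, 0, 0, 0, -1, 0, 0, 0, 0, -1, 0, 0, 0, 0, -1, 0, 0, 0, 0, -1, 0, 0])

```text
time: 15.8
tool_pos: [0.56, -0.1033, 0.2816]
tool_rot: [1.0, -0.0, -0.0, -0.0]
force: [0.8, 0.4, 0.6]
gripper_width: 0.0447
gripper_force: 31.9
```

>>> send_rows(rows=[0, 0, -1, 0, 0, 0, 0, -1, 0, 0, 0, 0, -1, 0, 0, 0, 0, -1, 0, 0, 0, 0, -1, 0, 0])

```text
time: 16.42
tool_pos: [0.5602, -0.0033, 0.2817]
tool_rot: [1.0, -0.0, 0.0, -0.0]
force: [0.1, -0.4, 0.2]
gripper_width: 0.0451
gripper_force: 31.9
```

>>> send_rows(rows=[0, 0, -1, 0, 0, 0, 0, -1, 0, 0, 0, 0, -1, 0, 0, 0, 0, -0.5, 0, 0, 0, 0, 0, 0, 0])

```text
time: 17.05
tool_pos: [0.5602, 0.0661, 0.2816]
tool_rot: [1.0, 0.0, -0.0, 0.0]
force: [0.5, -0.3, -0.2]
gripper_width: 0.045
gripper_force: 31.9
```

```bash
python3 - <<'E'
from h import *
to(.563,.0714,.2185,0)
E
```

```text
t 17.05 pos [0.5602 0.0661 0.2816] yaw 0.0 w 0.0450 gf 31.9 F [ 0.5 -0.3 -0.2] q6 1.61
  -> units now [ 0.14 -0.26  3.16] turn units 0.00 after-turn axes [ 0.14  -0.265  3.155]
```

>>> send_rows(rows=[0, 0.14, -0.26, 0, 0, 0, 0, 0, 1, 0, 0, 0, 0, 1, 0, 0, 0, 0, 1, 0, 0, 0, 0, 0.15, 0])

```text
time: 17.68
tool_pos: [0.563, 0.0701, 0.2182]
tool_rot: [1.0, -0.001, -0.001, 0.0]
force: [-5.1, -1.0, 12.8]
gripper_width: 0.045
gripper_force: 33.3
```

>>> send_rows(rows=[0, 0, 0, 0, 0, 0.7, 0, 0, 0, 0, 0.7, 0, 0, 0, 0, 0.7, 0, 0, -1, 0, 0.7, 0, 0, -1, 0])

```text
time: 18.3
tool_pos: [0.5632, 0.0706, 0.2601]
tool_rot: [1.0, -0.0, 0.0, -0.0]
force: [-0.2, -0.7, 0.2]
gripper_width: 0.0597
gripper_force: 0.0
```

>>> send_rows(rows=[0.8, -0.3, 0.5, -1, 0, 1, -1, 1, 0, 0, 1, -1, 1, 0, 0, 1, -1, 1, 0, 0, 1, -1, 1, 0, 0])

```text
time: 18.92
tool_pos: [0.4767, -0.0199, 0.2803]
tool_rot: [1.0, -0.0, 0.001, 0.0]
force: [1.0, -0.4, -0.2]
gripper_width: 0.0855
gripper_force: 0.0
```

>>> send_rows(rows=[1, -1, 1, 0, 0, 1, -1, 1, 0, 0, 1, -1, 1, 0, 0, 1, -1, 1, 0, 0, 1, -0.3, 1, 0, 0])

```text
time: 19.55
tool_pos: [0.39, -0.1198, 0.2799]
tool_rot: [1.0, -0.001, 0.001, 0.0]
force: [-0.0, -0.3, 0.2]
gripper_width: 0.0854
gripper_force: 0.0
```

>>> send_rows(rows=[1, 0, 1, 0, 0, 1, 0, 1, 0, 0, 1, 0, 1, 0, 0, 1, 0, 1, 0, 0, 1, 0, 1, 0, 0])

```text
time: 20.18
tool_pos: [0.3911, -0.2202, 0.2802]
tool_rot: [1.0, -0.0, 0.001, 0.001]
force: [-0.1, -0.6, 0.2]
gripper_width: 0.0853
gripper_force: 0.0
```

>>> send_rows(rows=[1, 0, 0.9, 0, 0.84, 1, 0, 0, 0, 0.84, 1, 0, 0, 0.5, 0.84, 1, 0, 0, 0.5, 0.84, 1, 0, 0, 0, 0.84])

```text
time: 20.8
tool_pos: [0.3908, -0.2373, 0.2594]
tool_rot: [0.957, -0.291, 0.0, 0.0]
force: [-0.1, 1.0, -0.3]
gripper_width: 0.0854
gripper_force: 0.0
```

```bash
python3 - <<'E'
from h import *
look();c=robot.camera('scene');print(*biscuits(c),sep='\n');to(.3915,-.2365,.182,-33.5)
E
```

```text
('R', np.float64(0.5701), np.float64(-0.2416), 44.2, 0.8, np.int32(283))
('R', np.float64(0.4845), np.float64(-0.2389), -0.5, 0.78, np.int32(272))
('R', np.float64(0.41), np.float64(-0.2733), -16.5, 0.13, np.int32(100))
('R', np.float64(0.3822), np.float64(-0.2251), -36.2, 0.72, np.int32(82))
plate [0.6461 0.0713 0.051 ] 256 -0.4 [44.  44.6] 0.94
plate [0.5634 0.0705 0.051 ] 200 -0.5 [41.1 38.5] 0.93
depth [0.6439 0.0723 0.0554] 266 z5-95 [0.0509 0.0606]
depth [0.5619 0.0714 0.0554] 274 z5-95 [0.0509 0.0593]
('S', np.float64(0.3908), np.float64(-0.2352), -34.3, 0.93, np.int32(158))
('R', np.float64(0.3917), np.float64(-0.3186), -24.0, 0.76, np.int32(158))
('R', np.float64(0.4849), np.float64(-0.2383), -34.3, 0.77, np.int32(195))
('R', np.float64(0.5701), np.float64(-0.2402), -27.1, 0.77, np.int32(227))
t 20.90 pos [ 0.3911 -0.2376  0.2598] yaw -33.6 w 0.0856 gf 0.0 F [-0.1  0.9  0.3] q6 1.52
  -> units now [-0.02 -0.06  3.89] turn units -0.02 after-turn axes [-0.02  -0.055  3.89 ]
```

>>> send_rows(rows=[1, 0, -0.03, 0.9, 0, 1, 0, 0, 1, 0, 1, 0, 0, 1, 0, 1, 0, 0, 1, 0, 0, 0, 0, 0, 0])

```text
time: 21.52
tool_pos: [0.3908, -0.2365, 0.1803]
tool_rot: [0.957, -0.289, -0.001, -0.0]
force: [0.3, 0.5, -0.7]
gripper_width: 0.0696
gripper_force: 0.0
```

>>> send_rows(rows=[0, 0, 0, 0, 0, 0, 0, 0, 0, 0, 0, 0, 0, 0, 0, 0, 0, 0, -1, 0, 0, 0, 0, -1, 0])

```text
time: 22.15
tool_pos: [0.3909, -0.2367, 0.2212]
tool_rot: [0.957, -0.289, -0.0, -0.0]
force: [0.3, -0.3, 0.4]
gripper_width: 0.0451
gripper_force: 31.0
```

>>> send_rows(rows=[0, 0, 0, -1, -0.84, 0, 0, 0, -1, -0.84, 0, 0, 0, -1, -0.84, 0, 0, 0, 0, -0.84, 0, 0, 0, 0, -0.84])

```text
time: 22.78
tool_pos: [0.3911, -0.2368, 0.2813]
tool_rot: [1.0, 0.002, 0.0, 0.0]
force: [-0.6, 0.8, 0.3]
gripper_width: 0.045
gripper_force: 31.0
```

>>> send_rows(rows=[0, 0.9, -1, 0, 0, 0, 0.9, -1, 0, 0, 0, 0.9, -1, 0, 0, 0, 0.9, -1, 0, 0, 0, 0.9, -1, 0, 0])

```text
time: 23.4
tool_pos: [0.4816, -0.1361, 0.2808]
tool_rot: [1.0, -0.0, 0.0, 0.0]
force: [0.8, -0.7, -0.5]
gripper_width: 0.0454
gripper_force: 31.0
```

>>> send_rows(rows=[0, 0, -1, 0, 0, 0, 0, -1, 0, 0, 0, 0, -1, 0, 0, 0, 0, -1, 0, 0, 0, 0, -1, 0, 0])

```text
time: 24.02
tool_pos: [0.4811, -0.0362, 0.2808]
tool_rot: [1.0, -0.0, 0.0, -0.0]
force: [0.2, -0.9, -0.7]
gripper_width: 0.0457
gripper_force: 31.0
```

>>> send_rows(rows=[0, 0, -1, 0, 0, 0, 0, -1, 0, 0, 0, 0, -1, 0, 0, 0, 0, -1, 0, 0, 0, 0, -1, 0, 0])

```text
time: 24.65
tool_pos: [0.4811, 0.0638, 0.2808]
tool_rot: [1.0, -0.0, 0.0, -0.0]
force: [0.2, -0.2, -0.8]
gripper_width: 0.0454
gripper_force: 31.0
```

>>> send_rows(rows=[0, 0, -0.4, 0, 0, 0, 0, 0, 0, 0])

```text
time: 24.9
tool_pos: [0.4813, 0.0713, 0.2807]
tool_rot: [1.0, 0.0, 0.0, 0.0]
force: [0.9, -0.4, 1.0]
gripper_width: 0.0454
gripper_force: 31.0
```

```bash
python3 - <<'E'
from h import *
to(.481,.0712,.219,0)
E
```

```text
t 24.90 pos [0.4813 0.0713 0.2807] yaw 0.0 w 0.0454 gf 31.0 F [ 0.9 -0.4  1. ] q6 1.63
  -> units now [-0.01  0.    3.09] turn units 0.00 after-turn axes [-0.015  0.005  3.085]
```

>>> send_rows(rows=[0, 0, 0, 1, 0, 0, 0, 0, 1, 0, 0, 0, 0, 1, 0, 0, 0, 0, 0.1, 0, 0, 0, 0, 0, 0])

```text
time: 25.52
tool_pos: [0.4815, 0.0707, 0.2189]
tool_rot: [1.0, -0.001, -0.0, 0.0]
force: [0.4, 0.2, 0.2]
gripper_width: 0.0453
gripper_force: 31.0
```

>>> send_rows(rows=[0.7, 0, 0, 0, 0, 0.7, 0, 0, 0, 0, 0.7, 0, 0, -1, 0, 0.7, 0, 0, -1, 0, 0.7, 0, 0, -1, 0])

```text
time: 26.15
tool_pos: [0.4813, 0.0711, 0.2796]
tool_rot: [1.0, -0.0, 0.0, -0.0]
force: [-0.6, -0.3, -0.1]
gripper_width: 0.0596
gripper_force: 0.0
```

>>> send_rows(rows=[0.85, -0.9, 1, 0, 0, 0.85, -0.9, 1, 0, 0, 0.85, -0.9, 1, 0, 0, 0.85, -0.8, 1, 0, 0, 0.85, -0.8, 1, 0, 0])

```text
time: 26.78
tool_pos: [0.3947, -0.0293, 0.279]
tool_rot: [1.0, -0.0, 0.0, 0.0]
force: [0.5, -0.1, 0.3]
gripper_width: 0.0725
gripper_force: 0.0
```

>>> send_rows(rows=[0.85, 0, 1, 0, 0, 0.85, 0, 1, 0, 0, 0.85, 0, 1, 0, 0, 0.85, 0, 1, 0, 0, 0.85, 0, 1, 0, 0])

```text
time: 27.4
tool_pos: [0.3952, -0.1294, 0.2791]
tool_rot: [1.0, -0.0, 0.0, 0.0]
force: [0.1, -0.4, 0.2]
gripper_width: 0.0724
gripper_force: 0.0
```

>>> send_rows(rows=[0.85, 0, 1, 0, 0, 0.85, 0, 1, 0, 0, 0.85, 0, 1, 0, 0, 0.85, 0, 1, 0, 0, 0.85, 0, 0, 0, 0])

```text
time: 28.02
tool_pos: [0.3953, -0.2097, 0.2792]
tool_rot: [1.0, -0.001, 0.001, 0.0]
force: [-1.3, -0.0, -0.3]
gripper_width: 0.0729
gripper_force: 0.0
```

```bash
python3 - <<'E'
from h import *
look();c=robot.camera('scene');print(*biscuits(c),sep='\n');to(.395,-.3190,.180,0)
E
```

```text
('R', np.float64(0.57), np.float64(-0.2415), 44.2, 0.8, np.int32(281))
('R', np.float64(0.465), np.float64(-0.2378), -1.5, 0.35, np.int32(360))
plate [0.647  0.0726 0.051 ] 239 -0.5 [44.  44.5] 0.88
plate [0.5635 0.0707 0.051 ] 198 -0.5 [41.1 38.5] 0.92
plate [0.4797 0.0701 0.051 ] 265 -0.4 [46.2 46.3] 0.89
depth [0.6445 0.0726 0.0553] 264 z5-95 [0.0504 0.0602]
depth [0.5621 0.0716 0.0553] 273 z5-95 [0.0513 0.06  ]
depth [0.4797 0.0722 0.0556] 286 z5-95 [0.0509 0.0602]
('R', np.float64(0.3987), np.float64(-0.3194), -37.1, 0.76, np.int32(166))
('R', np.float64(0.4844), np.float64(-0.2387), -34.3, 0.8, np.int32(200))
('R', np.float64(0.5706), np.float64(-0.2401), -7.9, 0.77, np.int32(217))
t 28.12 pos [ 0.395  -0.2084  0.2787] yaw -0.1 w 0.0724 gf 0.0 F [-0.1  0.5  0.5] q6 0.99
  -> units now [0.01 5.53 4.93] turn units -0.01 after-turn axes [5.00e-03 5.53e+00 4.93e+00]
```

>>> send_rows(rows=[0.85, 0, 1, 0, 0, 0.85, 0, 1, 0, 0, 0.85, 0, 1, 0, 0, 0.85, 0, 1, 0, 0, 0.85, 0, 1, 0.5, 0])

```text
time: 28.75
tool_pos: [0.3954, -0.3109, 0.2693]
tool_rot: [1.0, -0.001, 0.001, 0.001]
force: [0.6, -0.5, -0.8]
gripper_width: 0.0725
gripper_force: 0.0
```

>>> send_rows(rows=[0.85, 0, 0.53, 1, 0, 0.85, 0, 0, 1, 0, 0.85, 0, 0, 1, 0, 0.85, 0, 0, 1, 0, 0.85, 0, 0, 0.43, 0])

```text
time: 29.38
tool_pos: [0.3945, -0.3199, 0.1787]
tool_rot: [1.0, -0.001, -0.001, -0.001]
force: [0.3, 0.3, 0.6]
gripper_width: 0.0726
gripper_force: 0.0
```

>>> send_rows(rows=[0, 0, 0, 0, 0, 0, 0, 0, 0, 0, 0, 0, 0, 0, 0, 0, 0, 0, -0.5, 0, 0, 0, 0, -1, 0])

```text
time: 30.0
tool_pos: [0.3948, -0.3191, 0.2105]
tool_rot: [1.0, -0.0, -0.0, -0.0]
force: [0.2, 0.0, -0.5]
gripper_width: 0.0543
gripper_force: 31.8
```

>>> send_rows(rows=[0, 0, 0, -1, 0, 0, 0, 0, -1, 0, 0, 0, 0, -1, 0, 0, 0, -1, -0.5, 0, 0, 0, -1, 0, 0])

```text
time: 30.62
tool_pos: [0.3955, -0.2792, 0.2818]
tool_rot: [1.0, -0.001, 0.001, 0.001]
force: [0.0, 0.5, -0.3]
gripper_width: 0.0546
gripper_force: 31.8
```

```bash
python3 - <<'E'
from h import *
to(.481,.1563,.2185,0)
E
```

```text
t 30.62 pos [ 0.3955 -0.2792  0.2818] yaw -0.1 w 0.0546 gf 31.8 F [ 0.   0.5 -0.3] q6 0.87
  -> units now [  4.24 -21.79   3.13] turn units -0.01 after-turn axes [  4.265 -21.78    3.125]
```

>>> send_rows(rows=[0, 0.85, -1, 0, 0, 0, 0.85, -1, 0, 0, 0, 0.85, -1, 0, 0, 0, 0.85, -1, 0, 0, 0, 0.85, -1, 0, 0])

```text
time: 31.25
tool_pos: [0.4802, -0.1779, 0.2796]
tool_rot: [1.0, -0.0, -0.001, -0.0]
force: [-0.5, -0.8, 0.2]
gripper_width: 0.0546
gripper_force: 31.8
```

>>> send_rows(rows=[0, 0, -1, 0, 0, 0, 0, -1, 0, 0, 0, 0, -1, 0, 0, 0, 0, -1, 0, 0, 0, 0, -1, 0, 0])

```text
time: 31.88
tool_pos: [0.4791, -0.0782, 0.2798]
tool_rot: [1.0, -0.001, -0.001, -0.0]
force: [0.9, -0.1, 0.7]
gripper_width: 0.0549
gripper_force: 31.8
```

>>> send_rows(rows=[0, 0, -1, 0, 0, 0, 0, -1, 0, 0, 0, 0, -1, 0, 0, 0, 0, -1, 0, 0, 0, 0, -1, 0, 0])

```text
time: 32.5
tool_pos: [0.4791, 0.0215, 0.2798]
tool_rot: [1.0, -0.001, -0.001, 0.0]
force: [0.4, -0.0, -1.2]
gripper_width: 0.0548
gripper_force: 31.8
```

>>> send_rows(rows=[0, 0, -1, 0, 0, 0, 0, -1, 0, 0, 0, 0, -1, 0, 0, 0, 0, -1, 0, 0, 0, 0, -1, 0, 0])

```text
time: 33.12
tool_pos: [0.4791, 0.1213, 0.2798]
tool_rot: [1.0, -0.001, -0.001, 0.0]
force: [0.2, -0.9, -0.7]
gripper_width: 0.0545
gripper_force: 31.8
```

>>> send_rows(rows=[0, 0, -1, 0, 0, 0, 0, -0.8, 0, 0, 0, 0, 0, 1, 0, 0, 0, 0, 1, 0, 0, 0, 0, 0, 0])

```text
time: 33.75
tool_pos: [0.4789, 0.1564, 0.2385]
tool_rot: [1.0, -0.0, -0.002, 0.001]
force: [0.3, 0.6, -0.4]
gripper_width: 0.0546
gripper_force: 31.8
```

```bash
python3 - <<'E'
from h import *
to(.481,.1563,.2175,0)
E
```

```text
t 33.75 pos [0.4789 0.1564 0.2385] yaw -0.0 w 0.0546 gf 31.8 F [ 0.3  0.6 -0.4] q6 1.80
  -> units now [0.11 0.01 1.05] turn units -0.01 after-turn axes [0.11  0.005 1.05 ]
```

>>> send_rows(rows=[0, 0.08, 0, 0.5, 0, 0, 0, 0, 0.57, 0, 0, 0, 0, 0, 0, 0.8, 0, 0, 0, 0, 0.8, 0, 0, 0, 0])

```text
time: 34.38
tool_pos: [0.4821, 0.1565, 0.2186]
tool_rot: [1.0, -0.001, -0.0, -0.0]
force: [-1.1, -0.6, -0.1]
gripper_width: 0.0685
gripper_force: 0.0
```

>>> send_rows(rows=[0.8, 0, 0, -1, 0, 0.8, 0, 0, -1, 0, 0.8, 0, 0, -1, 0, 0.85, 0, 1, 0, 0, 0.85, 0, 1, 0, 0])

```text
time: 35.0
tool_pos: [0.4821, 0.1163, 0.2791]
tool_rot: [1.0, -0.0, 0.001, -0.0]
force: [-0.5, 0.3, 0.2]
gripper_width: 0.0725
gripper_force: 0.0
```

>>> send_rows(rows=[0.85, 0, 1, 0, 0, 0.85, 0, 1, 0, 0, 0.85, 0, 1, 0, 0, 0.85, 0, 1, 0, 0, 0.85, 0, 1, 0, 0])

```text
time: 35.62
tool_pos: [0.4818, 0.0159, 0.2786]
tool_rot: [1.0, -0.0, 0.0, -0.0]
force: [-0.1, -0.2, 0.5]
gripper_width: 0.0732
gripper_force: 0.0
```

>>> send_rows(rows=[0.85, 0, 1, 0, 0, 0.85, 0, 1, 0, 0, 0.85, 0, 1, 0, 0, 0.85, 0, 1, 0, 0, 0.85, 0, 1, 0, 0])

```text
time: 36.25
tool_pos: [0.4817, -0.0841, 0.2786]
tool_rot: [1.0, -0.0, 0.0, -0.0]
force: [-0.3, 0.6, 0.5]
gripper_width: 0.0727
gripper_force: 0.0
```

```bash
python3 - <<'E'
from h import *
look();c=robot.camera('scene');print(*biscuits(c),sep='\n');to(.4842,-.2385,.180,0)
E
```

```text
('R', np.float64(0.5697), np.float64(-0.241), 43.9, 0.78, np.int32(212))
('R', np.float64(0.4832), np.float64(-0.2425), -1.3, 0.79, np.int32(207))
('R', np.float64(0.4556), np.float64(-0.1866), -5.7, 0.47, np.int32(65))
plate [0.6467 0.071  0.051 ] 202 -0.5 [41.3 38.9] 0.91
plate [0.5623 0.0695 0.051 ] 242 -0.4 [46.5 44. ] 0.88
plate [0.483  0.1567 0.051 ] 313 44.8 [54.2 53.7] 0.79
plate [0.4803 0.0709 0.051 ] 284 -0.5 [46.3 46.3] 0.94
depth [0.6439 0.0726 0.0556] 264 z5-95 [0.0512 0.0602]
depth [0.5617 0.0714 0.0555] 277 z5-95 [0.0511 0.0603]
depth [0.4821 0.1564 0.0588] 334 z5-95 [0.0527 0.0643]
depth [0.4796 0.0718 0.0557] 276 z5-95 [0.0517 0.0601]
('R', np.float64(0.4871), np.float64(-0.2378), -34.3, 0.8, np.int32(177))
('R', np.float64(0.5702), np.float64(-0.2402), -27.1, 0.78, np.int32(219))
t 36.35 pos [ 0.4819 -0.0848  0.2787] yaw -0.2 w 0.0729 gf 0.0 F [-0.4 -0.2 -0.1] q6 1.31
  -> units now [0.13 7.68 4.94] turn units -0.02 after-turn axes [0.11  7.685 4.94 ]
```

```bash
cat >> h.py <<'E'
def tilt(c):
    C=cloud(c)
    for x in(.4805,.562,.644):
        for y in(.0714,.156):
            m=np.hypot(C[...,0]-x,C[...,1]-y)<.018;P=C[m];A=np.c_[P[:,:2]-[x,y],np.ones(len(P))];k=np.linalg.lstsq(A,P[:,2],rcond=None)[0];print(x,y,'z %.4f slope mm/cm x %.2f y %.2f'%(k[2],k[0]*10,k[1]*10))
E
python3 - <<'E'
from h import *
c=robot.camera('top');tilt(c)
cv2.imwrite('pics/p2.png',cv2.resize(c['color'][140:260,200:300],None,fx=5,fy=5,interpolation=cv2.INTER_CUBIC)[:,:,::-1])
E
```

```text
0.4805 0.0714 z 0.0560 slope mm/cm x -0.09 y -0.34
0.4805 0.156 z 0.0585 slope mm/cm x 1.08 y 1.06
0.562 0.0714 z 0.0555 slope mm/cm x -0.47 y -0.04
0.562 0.156 z 0.0389 slope mm/cm x -0.53 y 0.23
0.644 0.0714 z 0.0558 slope mm/cm x 0.15 y -0.03
0.644 0.156 z 0.0392 slope mm/cm x 0.25 y 0.16
```

View pics/p2.png

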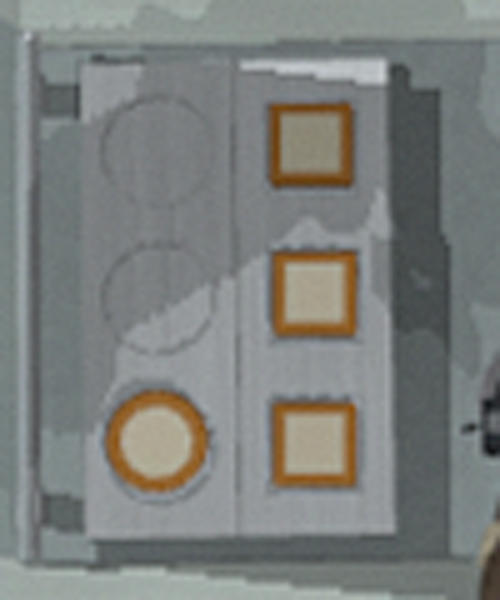

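```bash
python3 - <<'E'
from h import *
c=load('top')
print(plane(c,[(231.2,169.8),(231.2,199.2),(231.2,228.6)],.046).round(4))
# circle edges from initial image: hough on upscaled crop of plate
g=cv2.cvtColor(c['color'][150:245,210:300],cv2.COLOR_RGB2GRAY);G=cv2.resize(g,None,fx=8,fy=8,interpolation=cv2.INTER_CUBIC)
h=cv2.HoughCircles(cv2.createCLAHE(4,(8,8)).apply(G),cv2.HOUGH_GRADIENT,1,150,param1=60,param2=12,minRadius=80,maxRadius=98)
for x,y,r in h[0][:6]:print(plane(c,(210+(x+.5)/8-.5,150+(y+.5)/8-.5),.046).round(4),r)
to(.4805,.156,.2165,0)
E
```

```text
[[0.644  0.1563 0.046 ]
 [0.5624 0.1563 0.046 ]
 [0.4816 0.1563 0.046 ]]
[[0.5619 0.1582 0.046 ]] 89.6
[[0.4788 0.1572 0.046 ]] 88.6
[[0.6413 0.1551 0.046 ]] 85.1
[[0.6616 0.0812 0.046 ]] 97.4
[[0.6123 0.1048 0.046 ]] 84.0
[[0.5209 0.1982 0.046 ]] 89.7
t 36.40 pos [ 0.4818 -0.084   0.2786] yaw -0.2 w 0.0726 gf 0.0 F [-1.  -0.   0.2] q6 1.31
  -> units now [ -0.1  -12.     3.11] turn units -0.02 after-turn axes [ -0.065 -12.      3.11 ]
```

>>> send_rows(rows=[0.85, 0, -1, 0, 0, 0.85, 0, -1, 0, 0, 0.85, 0, -1, 0, 0, 0.85, 0, -1, 0, 0, 0.85, 0, -1, 0, 0])

```text
time: 37.02
tool_pos: [0.4816, 0.0181, 0.2786]
tool_rot: [1.0, -0.0, -0.0, -0.0]
force: [0.9, -0.6, -0.1]
gripper_width: 0.0728
gripper_force: 0.0
```

>>> send_rows(rows=[0.85, 0, -1, 0, 0, 0.85, 0, -1, 0, 0, 0.85, 0, -1, 0, 0, 0.85, 0, -1, 0, 0, 0.85, 0, -1, 0, 0])

```text
time: 37.65
tool_pos: [0.4815, 0.1181, 0.2786]
tool_rot: [1.0, -0.0, -0.0, -0.0]
force: [0.8, -0.0, -0.6]
gripper_width: 0.0728
gripper_force: 0.0
```

>>> send_rows(rows=[0.85, 0, -1, 0, 0, 0.85, 0, -1, 0, 0, 0.85, 0, 0, 1, 0, 0.85, 0, 0, 1, 0, 0.85, 0, 0, 1, 0])

```text
time: 38.28
tool_pos: [0.4815, 0.1575, 0.2181]
tool_rot: [1.0, -0.0, -0.0, -0.0]
force: [0.7, -0.1, -0.1]
gripper_width: 0.0726
gripper_force: 0.0
```

>>> send_rows(rows=[0.85, 0, 0, 0.05, 0, 0.5, 0, 0, 0, 0, 0, 0, 0, 0, 0, 0, 0, 0, 0, 0, 0, 0, 0, 0, 0], newtons=20)

```text
time: 38.9
tool_pos: [0.4824, 0.1567, 0.2184]
tool_rot: [1.0, -0.001, 0.001, -0.0]
force: [-0.9, 1.3, 1.7]
gripper_width: 0.0548
gripper_force: 21.3
```

```bash
python3 - <<'E'
from h import *
to(.4795,.156,.2165,0)
E
```

```text
t 38.90 pos [0.4824 0.1567 0.2184] yaw -0.1 w 0.0548 gf 21.3 F [-0.9  1.3  1.7] q6 1.80
  -> units now [-0.15  0.04  0.09] turn units -0.01 after-turn axes [-0.145  0.035  0.095]
```

>>> send_rows(rows=[0, -0.15, 0.04, 0, 0, 0, 0, 0, 0, 0, 0, 0, 0, 0.05, 0, 0, 0, 0, 0, 0, 0.8, 0, 0, 0, 0])

```text
time: 39.52
tool_pos: [0.4788, 0.1557, 0.2163]
tool_rot: [1.0, -0.001, -0.0, 0.0]
force: [-0.2, -0.4, -0.2]
gripper_width: 0.0682
gripper_force: 0.0
```

>>> send_rows(rows=[0.8, 0, 0, 0, 0, 0.8, 0, 0, -1, 0, 0.8, 0, 0, -1, 0, 0.8, 0, 0, -1, 0, 0.85, 0, 1, 0, 0])

```text
time: 40.15
tool_pos: [0.4798, 0.1364, 0.2782]
tool_rot: [1.0, 0.0, 0.002, -0.001]
force: [-0.5, -0.2, -0.1]
gripper_width: 0.0726
gripper_force: 0.0
```

>>> send_rows(rows=[0.85, 0, 1, 0, 0, 0.85, 0, 1, 0, 0, 0.85, 0, 1, 0, 0, 0.85, 0, 1, 0, 0, 0.85, 0, 1, 0, 0])

```text
time: 40.78
tool_pos: [0.4785, 0.0351, 0.2762]
tool_rot: [1.0, -0.0, -0.001, -0.0]
force: [0.6, 0.0, 0.3]
gripper_width: 0.0726
gripper_force: 0.0
```

>>> send_rows(rows=[0.85, 0, 1, 0, 0, 0.85, 0, 1, 0, 0, 0.85, 0, 1, 0, 0, 0.85, 0, 1, 0, 0, 0.85, 0, 1, 0, 0])

```text
time: 41.4
tool_pos: [0.4785, -0.0648, 0.2762]
tool_rot: [1.0, -0.0, -0.001, -0.0]
force: [0.6, 0.3, -0.0]
gripper_width: 0.0725
gripper_force: 0.0
```

```bash
python3 - <<'E'
from h import *
tilt(look());c=robot.camera('scene');print(*biscuits(c),sep='\n');to(.4842,-.2385,.180,0)
E
```

```text
('R', np.float64(0.5701), np.float64(-0.2414), 44.2, 0.8, np.int32(262))
('R', np.float64(0.4843), np.float64(-0.2394), 26.0, 0.77, np.int32(228))
plate [0.6468 0.0709 0.051 ] 205 -0.5 [41.2 38.9] 0.93
plate [0.5623 0.0704 0.051 ] 232 -0.2 [46.4 44.1] 0.84
plate [0.4808 0.1562 0.051 ] 313 -0.5 [54.5 54.5] 0.77
plate [0.4804 0.0705 0.051 ] 282 -0.5 [46.3 46.3] 0.94
depth [0.6442 0.0726 0.0553] 272 z5-95 [0.0512 0.0602]
depth [0.5618 0.0716 0.0554] 275 z5-95 [0.0515 0.0598]
depth [0.4805 0.1568 0.0553] 335 z5-95 [0.0507 0.0598]
depth [0.4795 0.072  0.0556] 283 z5-95 [0.0516 0.0595]
0.4805 0.0714 z 0.0556 slope mm/cm x -0.26 y -0.26
0.4805 0.156 z 0.0559 slope mm/cm x -0.20 y 0.03
0.562 0.0714 z 0.0557 slope mm/cm x -0.08 y 0.50
0.562 0.156 z 0.0395 slope mm/cm x 0.19 y -0.07
0.644 0.0714 z 0.0559 slope mm/cm x -0.29 y 0.28
0.644 0.156 z 0.0397 slope mm/cm x -0.26 y 0.35
('R', np.float64(0.4872), np.float64(-0.2382), -34.3, 0.77, np.int32(177))
('R', np.float64(0.5701), np.float64(-0.2399), -27.1, 0.78, np.int32(217))
t 41.50 pos [ 0.4787 -0.0654  0.2763] yaw -0.2 w 0.0725 gf 0.0 F [ 0.5  0.1 -0.9] q6 1.35
  -> units now [0.3  8.65 4.82] turn units -0.02 after-turn axes [0.28  8.655 4.82 ]
```

>>> send_rows(rows=[0.85, 0.25, 1, 0, 0, 0.85, 0, 1, 0, 0, 0.85, 0, 1, 0, 0, 0.85, 0, 1, 0, 0, 0.85, 0, 1, 0, 0])

```text
time: 42.12
tool_pos: [0.4838, -0.1648, 0.2765]
tool_rot: [1.0, -0.0, -0.0, -0.0]
force: [-0.0, -0.4, -0.1]
gripper_width: 0.0728
gripper_force: 0.0
```

>>> send_rows(rows=[0.85, 0, 1, 0, 0, 0.85, 0, 1, 0, 0, 0.85, 0, 1, 0.8, 0, 0.85, 0, 0.65, 1, 0, 0.85, 0, 0, 1, 0])

```text
time: 42.75
tool_pos: [0.4839, -0.2392, 0.2204]
tool_rot: [1.0, -0.001, 0.001, 0.0]
force: [-0.5, -0.3, 0.5]
gripper_width: 0.0725
gripper_force: 0.0
```

>>> send_rows(rows=[0.85, 0, 0, 1, 0, 0.85, 0, 0, 1, 0, 0.85, 0, 0, 0, 0, 0, 0, 0, 0, 0, 0, 0, 0, 0, 0], newtons=30)

```text
time: 43.38
tool_pos: [0.4844, -0.2378, 0.1818]
tool_rot: [1.0, -0.0, 0.001, 0.001]
force: [-0.2, 0.6, -0.2]
gripper_width: 0.0545
gripper_force: 31.6
```

>>> send_rows(rows=[0, 0, 0, 0, 0, 0, 0, 0, 0, 0, 0, 0, 0, -1, 0, 0, 0, 0, -1, 0, 0, 0, 0, -1, 0])

```text
time: 44.0
tool_pos: [0.4835, -0.2371, 0.2411]
tool_rot: [1.0, -0.0, -0.0, -0.0]
force: [1.4, -0.1, -1.7]
gripper_width: 0.0547
gripper_force: 31.8
```

>>> send_rows(rows=[0, 0, 0, -1, 0, 0, 0.8, -1, -1, 0, 0, 0.8, -1, 0, 0, 0, 0.8, -1, 0, 0, 0, 0.8, -1, 0, 0])

```text
time: 44.62
tool_pos: [0.548, -0.1565, 0.2807]
tool_rot: [1.0, -0.0, -0.0, -0.0]
force: [-0.3, 0.4, -0.2]
gripper_width: 0.0542
gripper_force: 31.8
```

```bash
python3 - <<'E'
from h import *
to(.562,.1563,.217,0)
E
```

```text
t 44.62 pos [ 0.548  -0.1565  0.2807] yaw -0.0 w 0.0542 gf 31.8 F [-0.3  0.4 -0.2] q6 1.22
  -> units now [  0.69 -15.64   3.18] turn units -0.01 after-turn axes [  0.7   -15.64    3.185]
```

>>> send_rows(rows=[0, 0.7, -1, 0, 0, 0, 0, -1, 0, 0, 0, 0, -1, 0, 0, 0, 0, -1, 0, 0, 0, 0, -1, 0, 0])

```text
time: 45.25
tool_pos: [0.5615, -0.0561, 0.2807]
tool_rot: [1.0, -0.001, -0.0, -0.0]
force: [1.1, 0.1, 0.0]
gripper_width: 0.0541
gripper_force: 31.8
```

>>> send_rows(rows=[0, 0, -1, 0, 0, 0, 0, -1, 0, 0, 0, 0, -1, 0, 0, 0, 0, -1, 0, 0, 0, 0, -1, 0, 0])

```text
time: 45.88
tool_pos: [0.562, 0.044, 0.2807]
tool_rot: [1.0, -0.0, 0.0, -0.0]
force: [-0.1, -0.6, 0.3]
gripper_width: 0.054
gripper_force: 31.8
```

>>> send_rows(rows=[0, 0, -1, 0, 0, 0, 0, -1, 0, 0, 0, 0, -1, 0, 0, 0, 0, -1, 0, 0, 0, 0, -1, 0, 0])

```text
time: 46.5
tool_pos: [0.562, 0.144, 0.2807]
tool_rot: [1.0, -0.0, 0.0, -0.0]
force: [0.1, -0.9, -0.2]
gripper_width: 0.0543
gripper_force: 31.8
```

>>> send_rows(rows=[0, 0, -0.64, 0, 0, 0, 0, 0, 1, 0, 0, 0, 0, 0.6, 0, 0, 0, 0, 0, 0, 0, 0, 0, 0, 0])

```text
time: 47.12
tool_pos: [0.5622, 0.1549, 0.2483]
tool_rot: [1.0, -0.001, -0.0, 0.0]
force: [0.5, -0.5, 0.6]
gripper_width: 0.0542
gripper_force: 31.8
```

```bash
python3 - <<'E'
from h import *
to(.562,.1563,.218,0)
E
```

```text
t 47.12 pos [0.5622 0.1549 0.2483] yaw -0.1 w 0.0542 gf 31.8 F [ 0.5 -0.5  0.6] q6 1.77
  -> units now [-0.01 -0.07  1.52] turn units -0.01 after-turn axes [-0.005 -0.07   1.515]
```

>>> send_rows(rows=[0, 0, -0.06, 0.8, 0, 0, 0, 0, 0.7, 0, 0, 0, 0, 0, 0, 0.8, 0, 0, 0, 0, 0.8, 0, 0, 0, 0])

```text
time: 47.75
tool_pos: [0.5622, 0.1567, 0.219]
tool_rot: [1.0, -0.0, 0.0, -0.0]
force: [0.2, -0.1, -0.5]
gripper_width: 0.0682
gripper_force: 0.0
```

>>> send_rows(rows=[0.8, 0, 0, -1, 0, 0.8, 0, 0, -1, 0, 0.8, 0, 0, -1, 0, 0.85, 0, 1, 0, 0, 0.85, 0, 1, 0, 0])

```text
time: 48.38
tool_pos: [0.5617, 0.1153, 0.2788]
tool_rot: [1.0, -0.0, -0.0, 0.0]
force: [-0.1, -1.0, -1.8]
gripper_width: 0.073
gripper_force: 0.0
```

>>> send_rows(rows=[0.85, 0, 1, 0, 0, 0.85, 0, 1, 0, 0, 0.85, 0, 1, 0, 0, 0.85, 0, 1, 0, 0, 0.85, 0, 1, 0, 0])

```text
time: 49.0
tool_pos: [0.5619, 0.0152, 0.2786]
tool_rot: [1.0, -0.0, -0.0, 0.0]
force: [0.5, -0.1, -0.4]
gripper_width: 0.0724
gripper_force: 0.0
```

>>> send_rows(rows=[0.85, 0, 1, 0, 0, 0.85, 0, 1, 0, 0, 0.85, 0, 1, 0, 0, 0.85, 0, 1, 0, 0, 0.85, 0, 1, 0, 0])

```text
time: 49.62
tool_pos: [0.5618, -0.0847, 0.2787]
tool_rot: [1.0, -0.0, 0.0, 0.0]
force: [-0.3, 0.5, 0.4]
gripper_width: 0.0724
gripper_force: 0.0
```

```bash
python3 - <<'E'
from h import *
tilt(look());c=robot.camera('scene');print(*biscuits(c),sep='\n');to(.5695,-.2405,.180,0)
E
```

```text
('R', np.float64(0.5695), np.float64(-0.2411), 44.3, 0.8, np.int32(235))
('R', np.float64(0.5733), np.float64(-0.1889), -0.5, 0.53, np.int32(64))
plate [0.6458 0.0705 0.051 ] 254 -0.4 [44.  44.5] 0.94
plate [0.5599 0.1554 0.051 ] 300 44.5 [54.6 54.1] 0.76
plate [0.5624 0.0695 0.051 ] 243 -0.4 [46.5 44. ] 0.89
plate [0.4808 0.156  0.051 ] 312 -0.5 [54.5 54.5] 0.77
plate [0.4807 0.0708 0.051 ] 292 -0.5 [46.3 46.3] 0.96
depth [0.6442 0.0723 0.0553] 269 z5-95 [0.0507 0.06  ]
depth [0.5581 0.1559 0.0556] 318 z5-95 [0.051  0.0598]
depth [0.562  0.0713 0.0552] 272 z5-95 [0.0514 0.0595]
depth [0.4802 0.1569 0.0556] 321 z5-95 [0.0511 0.0598]
depth [0.4794 0.0718 0.0557] 284 z5-95 [0.0517 0.0603]
0.4805 0.0714 z 0.0562 slope mm/cm x 0.15 y 0.05
0.4805 0.156 z 0.0560 slope mm/cm x -0.46 y 0.07
0.562 0.0714 z 0.0555 slope mm/cm x -0.29 y 0.12
0.562 0.156 z 0.0558 slope mm/cm x -0.26 y -0.11
0.644 0.0714 z 0.0558 slope mm/cm x -0.18 y 0.10
0.644 0.156 z 0.0395 slope mm/cm x 0.07 y 0.63
('R', np.float64(0.5731), np.float64(-0.2405), -34.3, 0.8, np.int32(192))
t 49.73 pos [ 0.562  -0.0855  0.2788] yaw -0.2 w 0.0726 gf 0.0 F [0.4 0.6 0.2] q6 1.35
  -> units now [0.4  7.75 4.94] turn units -0.02 after-turn axes [0.375 7.75  4.945]
```

>>> send_rows(rows=[0.85, 0.35, 1, 0, 0, 0.85, 0, 1, 0, 0, 0.85, 0, 1, 0, 0, 0.85, 0, 1, 0, 0, 0.85, 0, 1, 0, 0])

```text
time: 50.35
tool_pos: [0.5686, -0.1848, 0.2786]
tool_rot: [1.0, -0.001, -0.0, -0.0]
force: [-0.1, -0.8, 0.5]
gripper_width: 0.0728
gripper_force: 0.0
```

>>> send_rows(rows=[0.85, 0, 1, 0, 0, 0.85, 0, 1, 0.9, 0, 0.85, 0, 0.75, 1, 0, 0.85, 0, 0, 1, 0, 0.85, 0, 0, 1, 0])

```text
time: 50.98
tool_pos: [0.5682, -0.2381, 0.1986]
tool_rot: [1.0, -0.001, -0.001, -0.001]
force: [-0.8, -0.3, 0.3]
gripper_width: 0.0723
gripper_force: 0.0
```

>>> send_rows(rows=[0.85, 0, 0, 1, 0, 0.85, 0, 0, 0, 0, 0, 0, 0, 0, 0, 0, 0, 0, 0, 0, 0, 0, 0, 0, 0])

```text
time: 51.6
tool_pos: [0.5691, -0.2385, 0.1816]
tool_rot: [1.0, -0.0, 0.001, 0.0]
force: [-0.1, 0.4, -0.6]
gripper_width: 0.0542
gripper_force: 31.6
```

>>> send_rows(rows=[0, 0, 0, 0, 0, 0, 0, 0, -1, 0, 0, 0, 0, -1, 0, 0, 0, 0, -1, 0, 0, 0, 0, -1, 0])

```text
time: 52.22
tool_pos: [0.5689, -0.2385, 0.2629]
tool_rot: [1.0, -0.0, 0.001, 0.0]
force: [0.2, -0.4, 0.7]
gripper_width: 0.0545
gripper_force: 31.8
```

>>> send_rows(rows=[0, 0.9, -1, -1, 0, 0, 0.9, -1, 0, 0, 0, 0.9, -1, 0, 0, 0, 0.9, -1, 0, 0, 0, 0, -1, 0, 0])

```text
time: 52.85
tool_pos: [0.6418, -0.1377, 0.282]
tool_rot: [1.0, -0.0, 0.001, 0.0]
force: [-0.3, 0.7, 0.3]
gripper_width: 0.0546
gripper_force: 31.8
```

```bash
python3 - <<'E'
from h import *
to(.6428,.1563,.218,0)
E
```

```text
t 52.85 pos [ 0.6418 -0.1377  0.282 ] yaw -0.0 w 0.0546 gf 31.8 F [-0.3  0.7  0.3] q6 1.29
  -> units now [  0.04 -14.7    3.19] turn units -0.00 after-turn axes [  0.045 -14.7     3.19 ]
```

>>> send_rows(rows=[0, 0, -1, 0, 0, 0, 0, -1, 0, 0, 0, 0, -1, 0, 0, 0, 0, -1, 0, 0, 0, 0, -1, 0, 0])

```text
time: 53.48
tool_pos: [0.6408, -0.0371, 0.2807]
tool_rot: [1.0, -0.0, 0.0, 0.0]
force: [-0.7, 0.0, 0.5]
gripper_width: 0.0541
gripper_force: 31.8
```

>>> send_rows(rows=[0, 0, -1, 0, 0, 0, 0, -1, 0, 0, 0, 0, -1, 0, 0, 0, 0, -1, 0, 0, 0, 0, -1, 0, 0])

```text
time: 54.1
tool_pos: [0.641, 0.0629, 0.2807]
tool_rot: [1.0, -0.0, 0.0, 0.0]
force: [0.3, -0.5, 0.4]
gripper_width: 0.0545
gripper_force: 31.8
```

>>> send_rows(rows=[0, 0, -1, 0, 0, 0, 0, -1, 0, 0, 0, 0, -1, 0, 0, 0, 0, -1, 0, 0, 0, 0, -0.7, 0.5, 0])

```text
time: 54.72
tool_pos: [0.6416, 0.1571, 0.2714]
tool_rot: [1.0, -0.0, 0.001, -0.0]
force: [1.1, -0.0, 0.4]
gripper_width: 0.0546
gripper_force: 31.8
```

>>> send_rows(rows=[0, 0, 0, 1, 0, 0, 0, 0, 0, 0])

```text
time: 54.98
tool_pos: [0.6394, 0.155, 0.247]
tool_rot: [1.0, -0.0, -0.003, 0.001]
force: [0.6, -0.4, -0.5]
gripper_width: 0.0541
gripper_force: 31.8
```

```bash
python3 - <<'E'
from h import *
to(.6428,.1563,.218,0)
E
```

```text
t 54.98 pos [0.6394 0.155  0.247 ] yaw -0.0 w 0.0541 gf 31.8 F [ 0.6 -0.4 -0.5] q6 1.74
  -> units now [ 0.18 -0.07  1.45] turn units -0.01 after-turn axes [ 0.18  -0.07   1.445]
```

>>> send_rows(rows=[0, 0.08, -0.03, 0.8, 0, 0, 0, 0, 0.65, 0, 0, 0, 0, 0, 0, 0.8, 0, 0, 0, 0, 0.8, 0, 0, 0, 0])

```text
time: 55.6
tool_pos: [0.6431, 0.1562, 0.2225]
tool_rot: [1.0, -0.0, 0.001, -0.0]
force: [0.3, 0.2, -0.2]
gripper_width: 0.0683
gripper_force: 0.0
```

>>> send_rows(rows=[0.8, 0, 0, -1, 0, 0.8, 0, 0, -1, 0, 0.8, 0, 0, -1, 0, 0.85, 0, 1, -1, 0, 0.85, 0, 1, -1, 0])

```text
time: 56.22
tool_pos: [0.6426, 0.1147, 0.3235]
tool_rot: [1.0, -0.0, 0.0, 0.0]
force: [0.6, -0.2, 0.5]
gripper_width: 0.0726
gripper_force: 0.0
```

>>> send_rows(rows=[0, 0, 1, -1, 0, 0, 0, 1, -1, 0, 0, 0, 1, -1, 0, 0, 0, 1, -1, 0, 0, 0, 1, -1, 0])

```text
time: 56.85
tool_pos: [0.6425, 0.0147, 0.423]
tool_rot: [1.0, -0.001, -0.0, -0.0]
force: [-0.9, 0.1, 0.9]
gripper_width: 0.0002
gripper_force: 0.0
```

>>> send_rows(rows=[0, 0, 1, -1, 0, 0, 0, 1, -1, 0, 0, 0, 1, -1, 0, 0, 0, 1, 0, 0, 0, 0, 1, 0, 0])

```text
time: 57.48
tool_pos: [0.6422, -0.0851, 0.4811]
tool_rot: [1.0, -0.0, -0.001, -0.0]
force: [0.8, -0.2, -0.3]
gripper_width: 0.0
gripper_force: 0.0
```

```bash
python3 - <<'E'
from h import *
c=look();tilt(c)
cv2.imwrite('pics/p3.png',cv2.resize(c['color'][120:270,150:350],None,fx=4,fy=4,interpolation=cv2.INTER_CUBIC)[:,:,::-1])
C=cloud(c)
for u,v in((172,158),(172,152),(172,165),(175,190),(175,230)):
    print(u,v,c['depth'][v,u],C[v,u].round(3))
to(.633,.33,.50,0)
E
```

```text
('R', np.float64(0.749), np.float64(-0.2422), -0.6, 0.65, np.int32(103))
('R', np.float64(0.6502), np.float64(-0.2263), -4.7, 0.69, np.int32(104))
('R', np.float64(0.5698), np.float64(-0.1058), -5.8, 0.24, np.int32(99))
plate [0.6434 0.1559 0.051 ] 303 -0.1 [55.  52.9] 0.78
plate [0.646  0.0711 0.051 ] 262 -0.4 [44.  47.3] 0.91
plate [0.5597 0.1562 0.051 ] 309 44.8 [54.6 54.1] 0.79
plate [0.5632 0.0701 0.051 ] 261 -0.2 [46.5 46.7] 0.89
plate [0.4809 0.1561 0.051 ] 313 -0.5 [54.5 54.5] 0.78
plate [0.4811 0.0709 0.051 ] 292 -0.5 [46.3 46.3] 0.98
depth [0.6417 0.156  0.0554] 318 z5-95 [0.0509 0.0599]
depth [0.6443 0.0722 0.0554] 258 z5-95 [0.0511 0.0599]
depth [0.5583 0.1565 0.0552] 327 z5-95 [0.0507 0.0599]
depth [0.5621 0.0714 0.0556] 274 z5-95 [0.0511 0.0603]
depth [0.4804 0.1565 0.0554] 326 z5-95 [0.0513 0.0598]
depth [0.4794 0.0718 0.0556] 281 z5-95 [0.051  0.0598]
0.4805 0.0714 z 0.0561 slope mm/cm x -0.19 y -0.40
0.4805 0.156 z 0.0559 slope mm/cm x 0.30 y 0.50
0.562 0.0714 z 0.0557 slope mm/cm x 0.23 y -0.08
0.562 0.156 z 0.0557 slope mm/cm x 0.24 y 0.05
0.644 0.0714 z 0.0555 slope mm/cm x 0.21 y 0.43
0.644 0.156 z 0.0557 slope mm/cm x -0.12 y -0.12
172 158 1.1284794 [0.631 0.269 0.277]
172 152 1.1312314 [0.645 0.269 0.275]
172 165 1.1308451 [0.615 0.269 0.273]
175 190 1.1359752 [0.559 0.264 0.263]
175 230 1.1282881 [0.466 0.263 0.263]
t 57.52 pos [ 0.6421 -0.0874  0.4804] yaw -0.2 w 0.0004 gf 0.0 F [ 0.7 -1.5 -0.7] q6 1.37
  -> units now [ -0.51 -20.87  -1.03] turn units -0.02 after-turn axes [ -0.46  -20.87   -1.025]
```

View pics/p3.png

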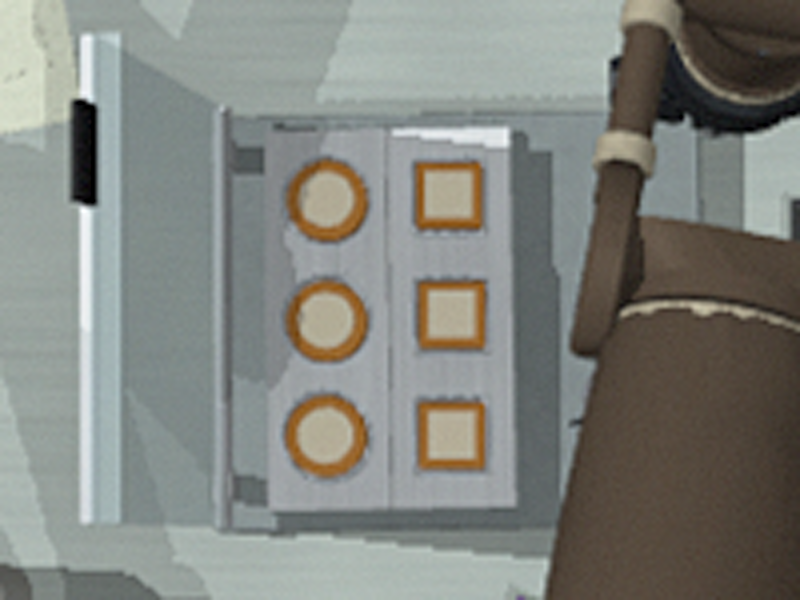

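All six biscuits read level, with tops at about 0.0555. The lid edge is at crop (85,280) and the tab at (85,150). Next I'll go behind the lid and push it over.

>>> send_rows(rows=[0, -0.75, -1, -0.5, 0, 0, -0.75, -1, -0.5, 0, 0, -0.75, -1, -0.5, 0, 0, -0.75, -1, 0, 0, 0, -0.75, -1, 0, 0])

```text
time: 58.15
tool_pos: [0.5666, 0.0172, 0.5105]
tool_rot: [1.0, -0.001, -0.001, -0.0]
force: [1.1, -0.5, -0.6]
gripper_width: 0.0
gripper_force: 0.0
```

>>> send_rows(rows=[0, 0, -1, 0, 0, 0, 0, -1, 0, 0, 0, 0, -1, 0, 0, 0, 0, -1, 0, 0, 0, 0, -1, 0, 0])

```text
time: 58.78
tool_pos: [0.5678, 0.1177, 0.5115]
tool_rot: [1.0, -0.0, -0.0, 0.0]
force: [-0.1, -0.6, 0.1]
gripper_width: -0.0001
gripper_force: 0.0
```

>>> send_rows(rows=[0, 0, -1, 0, 0, 0, 0, -1, 0, 0, 0, 0, -1, 0, 0, 0, 0, -1, 0, 0, 0, 0, -1, 0, 0])

```text
time: 59.4
tool_pos: [0.5677, 0.2176, 0.5117]
tool_rot: [1.0, -0.0, 0.0, -0.0]
force: [0.1, -0.1, 0.9]
gripper_width: 0.0
gripper_force: 0.0
```

>>> send_rows(rows=[0, 0, -1, 0, 0, 0, 0, -1, 0, 0, 0, 0, -1, 0, 0, 0, 0, -1, 0, 0, 0, 0, -1, 0, 0])

```text
time: 60.02
tool_pos: [0.5678, 0.3176, 0.5117]
tool_rot: [1.0, -0.0, 0.0, 0.0]
force: [-0.2, -0.3, -0.1]
gripper_width: -0.0002
gripper_force: 0.0
```

>>> send_rows(rows=[0, 0, -1, 0, 0, 0, 0, 0, 0, 0])

```text
time: 60.28
tool_pos: [0.5676, 0.3378, 0.5114]
tool_rot: [1.0, 0.001, -0.0, 0.0]
force: [0.0, -0.9, -0.5]
gripper_width: -0.0001
gripper_force: 0.0
```

```bash
python3 - <<'E'
from h import *
to(.567,.33,.40,0)
E
```

```text
t 60.27 pos [0.5676 0.3378 0.5114] yaw 0.1 w -0.0001 gf 0.0 F [ 0.  -0.9 -0.5] q6 2.04
  -> units now [-0.03  0.39  5.57] turn units 0.01 after-turn axes [-0.03  0.39  5.57]
```

>>> send_rows(rows=[0, 0, 0, 1, 0, 0, 0, 0, 1, 0, 0, 0, 0, 1, 0, 0, 0, 0, 1, 0, 0, 0, 0, 1, 0])

```text
time: 60.9
tool_pos: [0.5678, 0.3359, 0.4099]
tool_rot: [1.0, -0.001, -0.0, 0.0]
force: [0.1, -0.2, 0.3]
gripper_width: 0.0001
gripper_force: 0.0
```

>>> send_rows(rows=[0, 0, 0, 0.5, 0, 0, 0, 0.7, 0, 0, 0, 0, 0.7, 0, 0, 0, 0, 0.5, 0, 0, 0, 0, 0.5, 0, 0])

```text
time: 61.52
tool_pos: [0.568, 0.2873, 0.4026]
tool_rot: [1.0, -0.001, 0.001, -0.0]
force: [0.5, 0.4, 0.4]
gripper_width: 0.0
gripper_force: 0.0
```

>>> send_rows(rows=[0, 0, 0.5, 0, 0, 0, 0, 0.5, 0, 0, 0, 0, 0.5, 0, 0, 0, 0, 0.5, 0, 0, 0, 0, 0.5, 0, 0])

```text
time: 62.15
tool_pos: [0.5682, 0.2386, 0.4063]
tool_rot: [1.0, -0.0, 0.002, -0.001]
force: [-3.8, 1.0, 12.8]
gripper_width: -0.0
gripper_force: 6.0
```

>>> send_rows(rows=[0, 0, 0.5, 0, 0, 0, 0, 0.5, 0, 0, 0, 0, 0.5, 0, 0, 0, 0, 0.5, 0, 0, 0, 0, 0.5, 0, 0])

```text
time: 62.78
tool_pos: [0.5673, 0.1875, 0.4007]
tool_rot: [1.0, -0.0, -0.001, 0.0]
force: [-0.2, 1.0, -0.5]
gripper_width: -0.0
gripper_force: 0.3
```

```bash
python3 - <<'E'
from h import *
to(.567,.19,.40,0)
c=robot.camera('scene');cv2.imwrite('pics/l1.png',cv2.resize(c['color'][60:310,180:430],None,fx=2.4,fy=2.4)[:,:,::-1])
E
```

```text
t 62.77 pos [0.5673 0.1875 0.4007] yaw -0.1 w -0.0000 gf 0.3 F [-0.2  1.  -0.5] q6 1.82
  -> units now [-0.02 -0.13  0.03] turn units -0.01 after-turn axes [-0.015 -0.125  0.035]
```

View pics/l1.png

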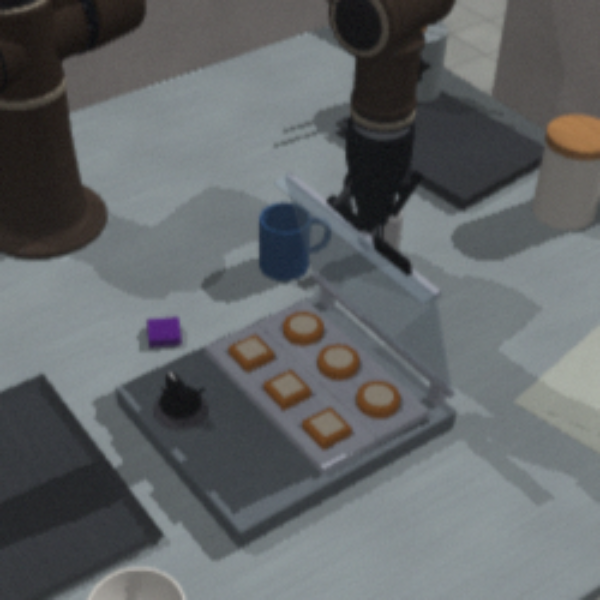

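The lid leans inward, top edge near (290,180)–(435,295), and all the biscuits are still flat. I'll push a little more, then rise.

>>> send_rows(rows=[0, 0, 0.6, 0, 0, 0, 0, 0.6, 0, 0, 0, 0, 0.6, 0, 0, 0, 0, 0, 0, 0, 0, 0, 0, -1, 0])

```text
time: 63.45
tool_pos: [0.567, 0.1518, 0.4199]
tool_rot: [1.0, -0.001, -0.002, 0.0]
force: [0.5, 0.2, 0.1]
gripper_width: -0.0002
gripper_force: 0.0
```

>>> send_rows(rows=[0, 0, 0, -1, 0, 0, 0, 0, -1, 0, 0, 0, 0, -1, 0, 0, 0, 0, -1, 0, 0, 0, 0, 0, 0])

```text
time: 64.08
tool_pos: [0.5681, 0.1524, 0.5039]
tool_rot: [1.0, -0.0, 0.002, -0.0]
force: [-0.3, 0.7, -0.3]
gripper_width: -0.0002
gripper_force: 0.0
```

>>> send_rows(rows=[0.5, -1, 0, 0, 0, 0.5, -1, 0, 0, 0, 0.5, -1, 0, 0, 0, 0.5, 0, 0, 0, 0, 0.5, 0, 0, 0, 0])

```text
time: 64.7
tool_pos: [0.508, 0.1523, 0.5012]
tool_rot: [1.0, -0.0, 0.0, 0.0]
force: [-0.2, 0.1, 0.6]
gripper_width: 0.0424
gripper_force: 0.0
```

>>> send_rows(rows=[0.5, 0, 0, 0, 0, 0.5, 0, 0, 0, 0, 0.5, 0, 0, 0, 0, 0.5, 0, 0, 0, 0, 0.5, 0, 0, 0, 0])

```text
time: 65.32
tool_pos: [0.5077, 0.1523, 0.5017]
tool_rot: [1.0, -0.0, 0.0, -0.0]
force: [-0.4, -0.1, -0.1]
gripper_width: 0.0431
gripper_force: 0.0
```

>>> send_rows(rows=[0.5, 0, 0, 0, 0, 0.5, 0, 0, 0, 0, 0.5, 0, 0, 0, 0, 0.5, 0, 0, 0, 0, 0.5, 0, 0, 0, 0])

```text
time: 65.95
tool_pos: [0.5077, 0.1523, 0.5017]
tool_rot: [1.0, -0.0, 0.0, -0.0]
force: [0.3, 0.4, 1.0]
gripper_width: 0.0426
gripper_force: 0.0
```

```bash
python3 - <<'E'
from h import *
to(.5033,-.0535,.35,0)
c=robot.camera('scene');cv2.imwrite('pics/l2.png',cv2.resize(c['color'][60:310,180:430],None,fx=2.4,fy=2.4)[:,:,::-1])
E
```

```text
t 65.95 pos [0.5077 0.1523 0.5017] yaw -0.1 w 0.0426 gf 0.0 F [0.3 0.4 1. ] q6 1.78
  -> units now [-0.21 10.29  7.58] turn units -0.01 after-turn axes [-0.22  10.29   7.585]
```

View pics/l2.png

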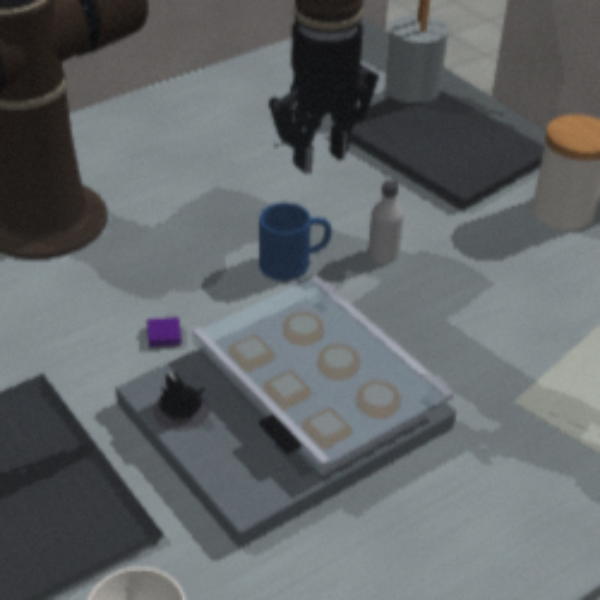

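The lid lies flat over the biscuits: its edge runs (195,330)–(320,465) and the tab is at (280,432). Next is the knob.

>>> send_rows(rows=[0.5, -0.22, 1, 1, 0, 0.5, 0, 1, 1, 0, 0.5, 0, 1, 1, 0, 0.5, 0, 1, 1, 0, 0.5, 0, 1, 1, 0], newtons=60)

```text
time: 66.62
tool_pos: [0.5032, 0.0517, 0.4012]
tool_rot: [1.0, -0.0, 0.0, -0.0]
force: [0.2, -0.2, 0.2]
gripper_width: 0.0427
gripper_force: 0.0
```

>>> send_rows(rows=[0.5, 0, 1, 0, 0, 0.5, 0, 1, 0, 0, 0.5, 0, 1, 0, 0, 0.5, 0, 1, 0, 0, 0.5, 0, 1, 0, 0])

```text
time: 67.25
tool_pos: [0.5031, -0.0484, 0.4017]
tool_rot: [1.0, -0.0, 0.0, 0.0]
force: [0.2, 0.2, 0.2]
gripper_width: 0.0425
gripper_force: 0.0
```

>>> send_rows(rows=[0.5, 0, 0.3, 1, 0, 0.5, 0, 0, 1, 0, 0.5, 0, 0, 1, 0, 0.5, 0, 0, 1, 0, 0.5, 0, 0, 1, 0])

```text
time: 67.88
tool_pos: [0.5032, -0.0538, 0.3012]
tool_rot: [1.0, -0.0, 0.0, 0.0]
force: [0.0, -0.1, 0.0]
gripper_width: 0.0428
gripper_force: 0.0
```

```bash
python3 - <<'E'
from h import *
to(.5033,-.0535,.228,0)
c=robot.camera('top');C=cloud(c)
m=cv2.inRange(c['color'],np.array((0,0,0)),np.array((45,45,45)))
n,l,st,ce=cv2.connectedComponentsWithStats(m)
s=robot.camera('scene')
for i in range(1,n):
    p=plane(c,ce[i],.066)[0]
    if 15<st[i,4]<400 and .58<p[0]<.7 and -.03<p[1]<.06:print(st[i],p.round(4),np.median(C[l==i],0))
for u,v in((262,230),(240,200),(275,230)):print(C[v,u].round(4))
E
```

```text
t 67.88 pos [ 0.5032 -0.0538  0.3012] yaw -0.1 w 0.0428 gf 0.0 F [ 0.  -0.1  0. ] q6 1.38
  -> units now [ 0.   -0.01  3.66] turn units -0.01 after-turn axes [ 0.005 -0.015  3.66 ]
[282 161   8  23 140] [0.6348 0.0072 0.066 ] [0.63445759 0.00795329 0.06867974]
[0.4759 0.0714 0.0661]
[0.5575 0.1304 0.0664]
[0.4755 0.0365 0.0682]
```

>>> send_rows(rows=[0.5, 0, 0, 1, 0, 0.5, 0, 0, 1, 0, 0.5, 0, 0, 1, 0, 0.5, 0, 0, 0.6, 0, 0, 0, 0, 0, 0])

```text
time: 68.6
tool_pos: [0.503, -0.0537, 0.2294]
tool_rot: [1.0, -0.0, -0.001, -0.0]
force: [-0.6, -0.1, -0.3]
gripper_width: 0.0256
gripper_force: 0.0
```

>>> send_rows(rows=[0, 0, 0, 0, 0, 0, 0, 0, 0, 0, 0, 0, 0, 0, 0])

```text
time: 68.97
tool_pos: [0.5034, -0.0542, 0.2304]
tool_rot: [1.0, -0.0, 0.001, 0.001]
force: [-1.0, -4.8, 1.1]
gripper_width: 0.0128
gripper_force: 61.3
```

>>> send_rows(rows=[0, 0, 0, 0.15, 0, 0, 0, 0, 0.15, 0, 0, 0, 0, 0.15, 0, 0, 0, 0, 0, 0])

```text
time: 69.47
tool_pos: [0.5036, -0.0542, 0.2218]
tool_rot: [1.0, -0.0, 0.0, 0.001]
force: [-3.3, -5.4, 8.6]
gripper_width: 0.0132
gripper_force: 62.3
```

>>> send_rows(rows=[0, 0, 0, 0.1, 0, 0, 0, 0, 0, 0.5, 0, 0, 0, 0, 0.8, 0, 0, 0, 0, 0.8, 0, 0, 0, 0, 0.8])

```text
time: 70.1
tool_pos: [0.5039, -0.0536, 0.2213]
tool_rot: [0.979, -0.203, 0.0, -0.0]
force: [-5.3, 0.2, 17.3]
gripper_width: 0.0129
gripper_force: 63.5
```

>>> send_rows(rows=[0, 0, 0, 0, 0.8, 0, 0, 0, 0, 0.8, 0, 0, 0, 0, 0.8, 0, 0, 0, 0, 0.8, 0, 0, 0, 0, 0.8])

```text
time: 70.72
tool_pos: [0.5044, -0.053, 0.2213]
tool_rot: [0.885, -0.466, 0.001, -0.002]
force: [-2.8, 2.4, 15.0]
gripper_width: 0.0126
gripper_force: 63.3
```

>>> send_rows(rows=[0, 0, 0, 0, 0.8, 0, 0, 0, 0, 0.8, 0, 0, 0, 0, 0.5, 0, 0, 0, 0, 0])

```text
time: 71.22
tool_pos: [0.5048, -0.0527, 0.2213]
tool_rot: [0.809, -0.588, 0.001, -0.002]
force: [-2.6, 2.5, 13.5]
gripper_width: 0.013
gripper_force: 63.2
```

```bash
python3 - <<'E'
from h import *
to(.5033,-.0535,.228)
print(robot.sense()['moment'])
E
```

```text
t 71.22 pos [ 0.5048 -0.0527  0.2213] yaw -72.0 w 0.0130 gf 63.2 F [-2.6  2.5 13.5] q6 2.64
  -> units now [ 0.01  0.08 -0.34] turn units 0.00 after-turn axes [ 0.015  0.08  -0.335]
[0.58059368 0.37672062 0.35922663]
```

>>> send_rows(rows=[0, 0, 0, 0, 0.3, 0, 0, 0, 0, 0.2, 0, 0, 0, 0, 0])

```text
time: 71.6
tool_pos: [0.5049, -0.0526, 0.2213]
tool_rot: [0.789, -0.614, 0.002, -0.002]
force: [-2.1, 3.7, 14.2]
gripper_width: 0.013
gripper_force: 66.6
```

>>> send_rows(rows=[0, 0, 0, -0.3, 0, 0, 0, 0, -0.25, 0, 0.5, 0, 0, 0, 0, 0.5, 0, 0, 0, 0, 0.5, 0, 0, 0, 0])

```text
time: 72.22
tool_pos: [0.5029, -0.0538, 0.2294]
tool_rot: [0.787, -0.616, -0.0, 0.0]
force: [-0.7, 0.7, -0.8]
gripper_width: 0.0426
gripper_force: 0.0
```

>>> send_rows(rows=[0.5, 0, 0, -1, 0, 0.5, 0, 0, -1, 0, 0.5, 0, 0, -1, 0, 0.5, 0, 0, -1, 0, 0.5, 0, 0, -1, 0])

```text
time: 72.85
tool_pos: [0.5029, -0.0539, 0.3301]
tool_rot: [0.787, -0.616, -0.0, 0.0]
force: [0.6, -0.1, -0.1]
gripper_width: 0.0426
gripper_force: 0.0
```

>>> send_rows(rows=[0.5, 1, 0, -1, 0, 0.5, 1, 0, -1, 0, 0.5, 1, 0, -1, 0, 0.5, 1, 0, 0, 0, 0.5, 1, 0, 0, 0])

```text
time: 73.47
tool_pos: [0.527, -0.1517, 0.3887]
tool_rot: [0.788, -0.616, -0.001, 0.0]
force: [0.1, 0.8, -0.8]
gripper_width: 0.0427
gripper_force: 0.0
```

>>> send_rows(rows=[0.5, 1, 0, 0, 0, 0.5, 1, 0, 0, 0, 0.5, 1, 0, 0, 0, 0.5, 1, 0, 0, 0, 0.5, 1, 0, 0, 0])

```text
time: 74.1
tool_pos: [0.5516, -0.2491, 0.3896]
tool_rot: [0.788, -0.616, 0.0, -0.0]
force: [-0.2, 0.5, 0.4]
gripper_width: 0.0429
gripper_force: 0.0
```

```bash
python3 - <<'E'
from h import *
to(.5033,-.0535,.228)
c=robot.camera('top');C=cloud(c);K=C[200:240,290:330]
m=(K[...,2]>.066)&(K[...,2]<.095);P=K[m];print(len(P),P.mean(0),np.percentile(P[:,2],[10,50,90]),cv2.minAreaRect((P[:,:2]*1000).astype(np.float32)))
s=robot.camera('scene')
a=cv2.resize(c['color'][130:270,190:350],(560,490));b=cv2.resize(s['color'][160:300,215:385],(235,194))
o=np.zeros((490,800,3),np.uint8);o[:,:560]=a;o[:194,565:]=b;cv2.imwrite('pics/k1.png',o[:,:,::-1])
E
```

```text
t 74.10 pos [ 0.5516 -0.2491  0.3896] yaw -76.1 w 0.0429 gf 0.0 F [-0.2  0.5  0.4] q6 2.40
  -> units now [-1.008e+01 -1.000e-02  8.080e+00] turn units 0.00 after-turn axes [-1.0075e+01 -1.0000e-02  8.0800e+00]
101 [ 0.50279075 -0.05346749  0.07869284] [0.0747754  0.07882875 0.08266952] ((503.3092041015625, -53.609169006347656), (14.116682052612305, 49.2122688293457), 18.547372817993164)
```

View pics/k1.png

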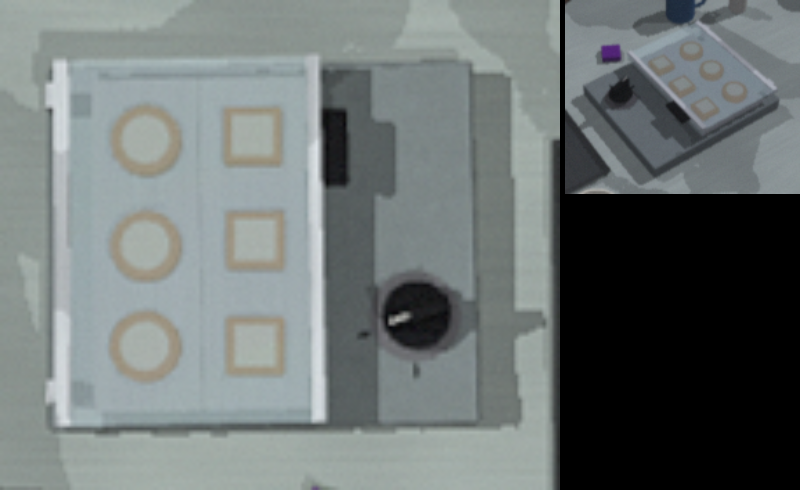

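The lid is shut over all six biscuits. The knob pointer now points at the second mark (362,335), the bar is at about −71.5°, and the top is at 0.079 m, so the knob is up and on. I'll hand the job in.

```bash
python3 -c "
from rig import robot
print(robot.finish_job())"
```

```text
the job is handed in; nothing more can be done
None
```

I placed all six biscuits flat in their recesses, shut the lid, turned the knob to on where it sprang up and stayed, and handed the job in at about 74 s; the judge's result is not known yet.

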